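Tumble a batch of rough parts at 40 degrees

ROBOT

A 6-joint arm with a two-finger parallel gripper is mounted at the origin on the work surface. World frame = base frame: x ahead of the robot, y to its left, z up, the work surface at z = 0. Lengths are in mm, angles in rad, forces in N, time in s.
With the tool pointing down it reaches from about 225 to 725 mm from the base axis. Payload 3.1 kg.
Tool frame: the origin (TCP) lies at the very end of the fingers, on their centre line; the grasp point (between the pads) lies 19 mm behind it; z points along the fingers, y is the direction in which the jaws open and shut (so a half turn about z gives the same grasp; the last joint's range is limited). The gripper opens to 85 mm and grips with 20 to 120 N. Pads are 22 mm wide; open, the fingers measure 114 mm over their backs; the gripper's body (76 mm by 85 mm) begins 54 mm behind the grasp point. The pads swing forward as they close: fully open they stand 13 mm farther back than shut.
Start: joints at [1.145, 0.048, 0.099, 1.622, 0, 1.443], TCP at [154.051, 501.882, 231.312] pointing down, gripper open.
Joint ranges: [-2.91, 2.91], [-0.99, 1.94], [-1.21, 1.42], [-2.12, 2.29], [-1.49, 1.47], [-3.14, 3.14]. Speed limits (rad/s): [2.79, 2.79, 3.14, 3.14, 3.14, 3.14].

INTERFACE

Orientations are given as a unit quaternion [w, x, y, z].
In Python, from plant import monitor, viewer, job, nets gives the robot as it stands.
- The arm moves only by the tool play_rows, never from a script. Its argument "commands" is one flat list of numbers, 5 for each row, row after row: the opening, from 0 (shut) to 1 (fully open), then the shift along the tool's x, y, z in m, then the turn about the tool's z in degrees. A call has 1 to 12 rows; each row shifts and turns the commanded pose from where the row before left it, along the tool's axes as they then stand; what a row does not reach is not made up. A row lasts 1/12 s, in which the tool goes at most 41.7 mm and 7.16 degrees, less where a joint would pass 70% of its speed; a pose out of reach is approached as far as the arm can. A call is refused whole if a number of a shift passes 0.0417 or a number of a turn 7.16, either way. A call with a gripper value outside its range is refused whole. The fingers move at their own pace and stop on an object; "squeeze" is the grip in N (left out, the last holds). Time passes only in rows, so rows that do not move let the fingers close. It gives the time, the measured TCP pose, the force and the opening at its end, in the units of the state.
- monitor.get_state(): the state, without advancing time (a new reading comes with each control period).
- viewer.capture(name): name is "side" or "top"; returns the picture (420x560x3 uint8, red, green, blue); there is no depth.
- viewer.camera_info(name): a dict with "intrinsics" (3x3 intrinsics, pixels), "k1" (the pictures are not rectified: a ray, as slopes to the right and down, at radius r is drawn at 1 + k1 r^2 times it, then the intrinsics apply), "position" and "attitude" of the camera in the world. Camera axes: x right, y down, z forward; pixel columns grow to the right and rows downward; lengths in mm; the calibration is good to about 2 mm. A picture is of the moment at which its call begins. camera_info takes no time and is no camera call.
- job.close_job(): hands the job in, once; it reports no verdict.
Trained networks look in the newest picture that a camera, given by its name, has taken for a name from the list of things; names that differ only in an ending like _2 or _b are one class to them, and where a whole thing is asked for, a point or a joint stands for the part that bears it (a point fixed in the world has none). Each returns a list of dicts, best first, with "p" (0 to 1); they miss things now and then, are a little off and sometimes report something else, mostly with a low value. They report only what shows in the picture. A call takes as long as a camera call. They do not tell look-alikes from the thing itself.
- nets.boxes_of(camera, name): "rect" ([left, top, width, height] as shares, 0 to 1, of the picture: columns of its width, rows of its height, round what is visible of it).
- nets.regions_of(camera, name): "region" (420x560 bool, what is visible of it) and "rect" ([left, top, width, height] as shares, 0 to 1, of the picture: columns of its width, rows of its height, round what is visible of it).
The state is a dict: "time": time; "qpos": joint angles; "qvel": joint speeds; "effort": joint torques, N m; "tool_pos": TCP position; "eef_rot": TCP orientation; "contact_force": force on the tool from outside, world axes, zero at the start; "ft_torque": the same for the moment, N m; "finger_gap": finger opening in mm.
Only numpy, scipy, OpenCV 4.12 (cv2) and the standard library are available. Lean on these libraries where they do the work, as an engineer would, in place of code of your own. Each camera call takes 0.05 s, during which the arm holds its last target.

TASK

First move the bright finished part from the tumbler pan into the blue tray, then load every rust-brown rough part into the level pan. Raise the red handle to tilt the pan to 40 degrees (the red mark), turn the selector two clicks clockwise from off, let it run at that tilt for at least five seconds, and turn it back to off. Only then bring the pan back down level on its stop; never go beyond the second click or far past the red mark, never run the machine at any other tilt, and leave everything else on the bench alone.

Things in the scene. Friction and masses are not known exactly. Their poses are not given: they have to be found in the camera images.
- rough1_center (a point): Rough part 1: rust-brown steel square foot 40 x 40 x 8 mm with a round boss 22 mm in diameter rising from its middle, 45 mm tall in all, 120 g (varies). This point is its centre, half-way up (22.5 mm above the underside), z along the boss. Stands foot down on the bench. May be absent.
- rough2_center (a point): Rough part 2: rust-brown steel square foot 40 x 40 x 8 mm with a round boss 22 mm in diameter rising from its middle, 45 mm tall in all, 120 g (varies). This point is its centre, half-way up (22.5 mm above the underside), z along the boss. Stands foot down on the bench. May be absent.
- rough3_center (a point): Rough part 3: rust-brown steel square foot 40 x 40 x 8 mm with a round boss 22 mm in diameter rising from its middle, 45 mm tall in all, 120 g (varies). This point is its centre, half-way up (22.5 mm above the underside), z along the boss. Stands foot down on the bench. May be absent.
- rough4_center (a point): Rough part 4: rust-brown steel square foot 40 x 40 x 8 mm with a round boss 22 mm in diameter rising from its middle, 45 mm tall in all, 120 g (varies). This point is its centre, half-way up (22.5 mm above the underside), z along the boss. Stands foot down on the bench. May be absent.
- finished_center (a point): The finished part: bright steel, same shape as the rough parts (foot 40 x 40 x 8 mm, boss 22 mm diameter) but 55 mm tall in all, 150 g. This point is its centre, half-way up (27.5 mm). Stands foot down in the pan at the start.
- tray_in (a point): Blue plastic tray, fixed, outside 130 x 130 x 30 mm high, walls 4 mm; this point is the middle of its inner floor.
- pan (a joint): Tilt of the tumbler pan, rad: 0 = level, resting on its stop (as at the start); it grows as the bail handle is raised and the pan's mouth leans away from the robot; 40 degrees = 0.70; upper stop 0.96. The pivot is stiff (0.9 N m, about 6 N at the handle), so the pan stays where it is left.
- pan_in (a point): Middle of the pan's inner floor, tilting with the pan. Round aluminium pan with a black rubber floor, inner floor radius 80 mm, rim radius 95 mm, rim 44 mm above the floor, in a green base with two upright cheeks 116 mm to either side of the middle. The cheek on the side of the machine's +y carries a white disc (to 66 mm above the pivot) with angle marks every 10 degrees, the 40 degree one large and red, and a yellow pointer that turns with the pan.
- pan_hinge (a point): Point on the pan's pivot axis, in the middle of the machine, 105 mm above the bench and 30 mm above the pan's inner floor. Fixed; its x axis points away from the handle (at level), its y is the pivot axis, z up.
- pan_handle (a point): Middle of the red bail handle: a round bar 14 mm thick along the pivot direction (y), 165 mm from the pivot axis and level with it when the pan is level. Two round arms 80 mm apart join its ends to the pan; between them is open space. The bar moves in an arc of radius 165 mm about the pivot axis, rising as the joint grows, and may be gripped from above and let turn between the fingers.
- selector (a joint): Angle of the range selector, rad, clockwise seen from above: 0 = off (against its stop), 0.5 = first click, 1.0 = second, 1.5 = third (stop). Spring detents hold it at each click (up to about 0.1 N m to get over).
- selector_grip (a point): Grip point of the selector: a black bar grip 42 mm long, 14 mm wide and 32 mm tall on a round 44 mm skirt, upright axis, on top of a grey box 60 mm high (110 x 120 mm). This point lies on the axis 94 mm above the bench, 10 mm below the top of the bar; its x axis runs along the bar (white line towards -x) and turns with the knob. On the box a red dot marks off and three white dots the clicks.
- magnet: Bystander: orange welding magnet, 85 x 50 x 16 mm, origin under its middle.
- magnet2: Bystander: second orange welding magnet, same size.
- discs: Bystander: stack of brown grinding discs, 110 mm diameter, 18 mm high, origin under its middle.
- can: Bystander: yellow can, 66 mm diameter, 120 mm high, origin under its middle.
- hammer: Bystander: hammer lying on the bench.
- driver: Bystander: screwdriver lying on the bench.
Things that resemble listed ones, but are neither listed nor needed, are in the scene too. What is shaped like the part that bears rough1_center but green or yellow is not meant.

How it is judged (in metres and radians):
On the way, in this order (a step that is already met when the one before it is completed fails the run):
1. the finished part lies in the blue tray, let go, pan level and selector off (x of finished_center in the frame of tray_in between -0.06 and 0.06 m and y of finished_center in the frame of tray_in between -0.06 and 0.06 m and z of finished_center in the frame of tray_in below 0.045 m and contact force between the fingers and finished below 0.2 N and value of joint pan below 0.06 rad and value of joint selector below 0.15 rad), for 0.3 s.
2. every rough part is in the level pan, let go (distance between each of rough1_center, rough2_center, rough3_center, rough4_center and pan_in below 0.09 m and z of each of rough1_center, rough2_center, rough3_center, rough4_center in the frame of pan_in above -0.003 m and contact force between the fingers and rough1 below 0.2 N and contact force between the fingers and rough2 below 0.2 N and contact force between the fingers and rough3 below 0.2 N and contact force between the fingers and rough4 below 0.2 N and value of joint pan below 0.06 rad and value of joint selector below 0.15 rad), for 0.3 s.
3. the pan stands at 40 degrees (within 4), all parts in it, selector off (distance between each of rough1_center, rough2_center, rough3_center, rough4_center and pan_in below 0.09 m and z of each of rough1_center, rough2_center, rough3_center, rough4_center in the frame of pan_in above -0.003 m and value of joint pan between 0.628 and 0.768 rad and value of joint selector below 0.15 rad), for 0.5 s.
4. the selector is on its second click, pan at 40 degrees, for 4 s (distance between each of rough1_center, rough2_center, rough3_center, rough4_center and pan_in below 0.09 m and z of each of rough1_center, rough2_center, rough3_center, rough4_center in the frame of pan_in above -0.003 m and value of joint pan between 0.628 and 0.768 rad and value of joint selector between 0.82 and 1.18 rad), for 4 s.
5. the selector is off again with the pan still at 40 degrees (value of joint pan between 0.628 and 0.768 rad and value of joint selector below 0.15 rad), for 0.3 s.
At the end, for the whole second after the job is handed in: Pan level (within 3.4 degrees), selector off (within 0.15 rad), every rough part in the pan (centre within 90 mm of the middle of its floor) and the finished part in the blue tray, all at rest (distance between each of rough1_center, rough2_center, rough3_center, rough4_center and pan_in below 0.09 m and z of each of rough1_center, rough2_center, rough3_center, rough4_center in the frame of pan_in above -0.003 m and x of finished_center in the frame of tray_in between -0.06 and 0.06 m and y of finished_center in the frame of tray_in between -0.06 and 0.06 m and z of finished_center in the frame of tray_in below 0.045 m and value of joint pan below 0.06 rad and value of joint selector below 0.15 rad and linear speed of each of finished, rough1, rough2, rough3, rough4 below 0.03 m/s); the robot touches nothing.
It fails at once if the selector is turned well past the second click (1.3 rad) (value of joint selector above 1.3 rad).
It fails at once if the pan is tilted beyond 50 degrees (value of joint pan above 0.873 rad).
It fails at once if the selector is on (over 0.35 rad) while the pan is not at 40 degrees (within 6) (value of joint selector above 0.35 rad and (value of joint pan below 0.593 rad or value of joint pan above 0.803 rad)).
It fails at once if a bystander moved more than 40 mm (distance of any of magnet, magnet2, discs, can, hammer, driver from where it was at the start of the episode above 0.04 m).
Of rough1, rough2, rough3, rough4 only 2 to 4 are there at a start; the rules pass over those that are not, and their reading is None.
At some moment in a run one of rough1, rough2, rough3, rough4, finished may be knocked a few centimetres aside while the robot is not near it.
Once in a run the grip may slacken for a moment while it holds something.
It also fails if it takes over 210 s, if anything falls off the work surface, if the arm or the gripper's body presses on something with over 40 N, if the wrist force passes 120 N, or if a joint passes its speed limit or range.

## Working session

There is one attempt and no reset: what is moved stays moved. The work goes in short steps, Python scripts to look and compute and a tool call to move; the robot and the scene stay as the last step left them, time stands still between calls to the robot, and variables do not carry over. Pictures are saved under pics/ and viewed, and the job is handed in when it is done.

Besides the shell and the picture viewer there is one more tool, called after "Call:" by a JSON object that holds its "method" and its "body". play_rows: Moves the arm, as the interface text tells. Its arguments: {"type":"object","properties":{"commands":{"type":"array"},"squeeze":{"type":"number"}},"required":["commands"]}

```bash
ls; mkdir -p pics; python3 - <<'E'
from plant import monitor, viewer, job, nets
import cv2
print(monitor.get_state())
for c in ("side","top"):
    print(c,viewer.camera_info(c))
    im=viewer.capture(c); cv2.imwrite(f"pics/{c}0.png",im[:,:,::-1])
E
```

```text
pics
{'time': 0.0, 'qpos': array([1.14519844e+00, 4.87515388e-02, 9.75634542e-02, 1.62203415e+00,
       3.70805840e-06, 1.44302218e+00]), 'qvel': array([ 0.00083187,  0.00062158, -0.00022532, -0.00042566, -0.00018231,
        0.00086666]), 'effort': array([-6.74906423e-04, -3.38788462e+01,  3.20012784e+01,  2.03274545e-02,
       -2.13223939e-04,  4.54545415e-06]), 'tool_pos': array([153.78902688, 501.30378236, 230.09955676]), 'eef_rot': array([-3.33124803e-04,  1.48362027e-01,  9.88932373e-01, -1.16631262e-03]), 'contact_force': array([-0.29947715,  0.15628507, -0.0165049 ]), 'ft_torque': array([ 0.00248567,  0.01159811, -0.01573147]), 'finger_gap': 85.17212817364859}
side {'intrinsics': array([[385.36079067,   0.        , 284.56993413],
       [  0.        , 385.36079067, 209.78098319],
       [  0.        ,   0.        ,   1.        ]]), 'k1': -0.008207354032476322, 'position': array([ 399.82701009, -690.68605438,  844.20318434]), 'attitude': array([-0.36508486,  0.93056351, -0.02616893,  0.00893188])}
top {'intrinsics': array([[465.00383682,   0.        , 273.34692598],
       [  0.        , 465.00383682, 208.00697529],
       [  0.        ,   0.        ,   1.        ]]), 'k1': -0.005425905711525452, 'position': array([ 252.87387274,  -10.26294213, 1487.82017461]), 'attitude': array([-0.05534436,  0.70765904, -0.70291599,  0.04543996])}
```

View pics/side0.png

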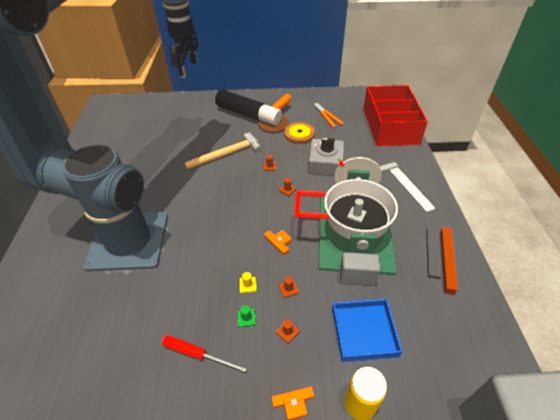

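View pics/top0.png

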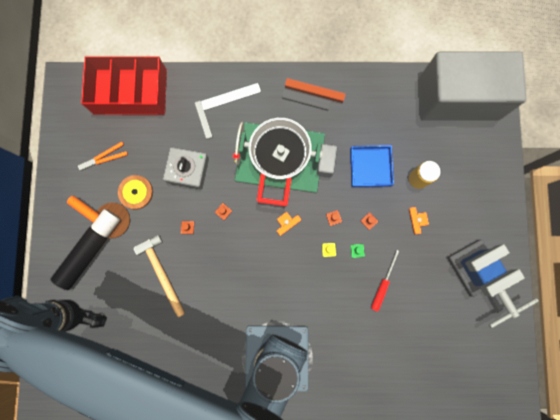

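The top view shows four rust parts at (187,227), (223,211), (334,217) and (370,220). The yellow (329,250) and green (358,251) ones are look-alikes. The finished part is in the pan at (281,152), the blue tray at (371,166) and the selector at (184,166). I'll measure these next.

```bash
cat > h.py <<'E'
from plant import monitor, viewer, job, nets
import cv2, numpy as np
from scipy.spatial.transform import Rotation as R
from scipy.optimize import least_squares
def cam(c):
    i=viewer.camera_info(c); q=np.array(i["attitude"]); return i["intrinsics"],i["k1"],np.array(i["position"]),R.from_quat(q[[1,2,3,0]]).as_matrix()
def ray(c,uv):
    K,k,p,M=cam(c); d=np.array([(uv[0]-K[0,2])/K[0,0],(uv[1]-K[1,2])/K[1,1]])
    s=d.copy()
    for _ in range(20): s=d/(1+k*(s@s))
    r=M@np.array([s[0],s[1],1]); return p,r/np.linalg.norm(r)
def onz(c,uv,z):
    p,r=ray(c,uv); return p+r*(z-p[2])/r[2]
def proj(c,X):
    K,k,p,M=cam(c); x=M.T@(np.asarray(X,float)-p); s=x[:2]/x[2]; s=s*(1+k*(s@s)); return K[:2,:2]@s+K[:2,2]
def snap(c,name=None):
    im=viewer.capture(c)
    if name: cv2.imwrite(f"pics/{name}.png",im[:,:,::-1])
    return im
def cen(reg):
    ys,xs=np.nonzero(reg); return np.array([xs.mean(),ys.mean()])
def crop(im,x,y,w,h,f,name):
    cv2.imwrite(f"pics/{name}.png",cv2.resize(im[y:y+h,x:x+w,::-1],None,fx=f,fy=f,interpolation=cv2.INTER_CUBIC))
def st():
    s=monitor.get_state(); q=s["eef_rot"]; M=R.from_quat(q[[1,2,3,0]]).as_matrix()
    print("t",s["time"],"tcp",s["tool_pos"].round(1),"x",M[:,0].round(3),"y",M[:,1].round(3),"z",M[:,2].round(3),"F",s["contact_force"].round(1),"gap",round(s["finger_gap"],1),"q",s["qpos"].round(2))
    return s,M
E
python3 - <<'E'
from h import *
np.set_printoptions(suppress=True,precision=1)
st()
ims={}
for c in("top","side"):
    im=snap(c); ims[c]=im
    for n in ("rough1_center","finished_center","tray_in","pan","pan_handle","selector_grip","selector"):
        try: r=nets.regions_of(c,n)
        except Exception as e: print(c,n,e); continue
        for d in r:
            if d["p"]<.3: continue
            u=cen(d["region"]); col=im[d["region"]].mean(0)
            print(c,n,round(d["p"],2),u,"n",d["region"].sum(),"rgb",col,"z0",onz(c,u,0)[:2])
im=ims["top"]; crop(im,160,110,270,140,2.9,"c1"); crop(ims["side"],225,90,200,260,2.3,"c2")
E
```

```text
t 0.1 tcp [153.8 501.4 230.2] x [-1.   0.3  0. ] y [ 0.3  1.  -0. ] z [-0. -0. -1.] F [ 0.3  0.1 -0.1] gap 85.3 q [ 1.1  0.1  0.1  1.6 -0.   1.4]
top rough1_center 0.7 [368.7 221.6] n 121 rgb [214.  116.   75.1] z0 [ 424.1 -295.2]
top rough1_center 0.6 [328.7 250.1] n 159 rgb [246.4 245.3  85.9] z0 [ 332. -166.]
top rough1_center 0.53 [357.5 250.2] n 174 rgb [ 94.1 208.1 109.7] z0 [ 332.2 -257.4]
top rough1_center 0.46 [333.9 218.9] n 191 rgb [206.4 122.9  85.8] z0 [ 432.4 -183.6]
top finished_center 0.75 [280.6 153. ] n 142 rgb [207.5 208.7 197. ] z0 [649.5 -10.9]
top tray_in 0.77 [371.6 166.5] n 1707 rgb [ 76.8 140.7 228.8] z0 [ 605.4 -308.3]
top pan 0.58 [278.7 153.4] n 3266 rgb [138.8 118.1 111.6] z0 [648.   -4.8]
top pan_handle 0.75 [278.8 153.2] n 3190 rgb [137.9 117.3 111. ] z0 [648.7  -5.1]
top pan_handle 0.57 [424.1 175.4] n 621 rgb [195.6 184.6 160.5] z0 [ 576.4 -478.2]
top selector_grip 0.65 [187.5 228. ] n 173 rgb [205.1 112.7  72.3] z0 [399.8 287.7]
top selector_grip 0.53 [183.4 165.1] n 156 rgb [88.6 86.6 82.4] z0 [607.4 308.2]
top selector 0.48 [183.4 165.4] n 164 rgb 
[... 321 characters left out ...]
98.8 132.6] n 519 rgb [211.2 165.7  32. ] z0 [514.3 473.6]
side finished_center 0.66 [356.9 211.2] n 299 rgb [161.6 158.5 143.6] z0 [655.7  73.1]
side tray_in 0.64 [365.1 330. ] n 3546 rgb [ 43.2 113.8 211.3] z0 [ 606.4 -299.3]
side pan 0.93 [353.8 206.6] n 3560 rgb [154.6 124.1 110.9] z0 [649.5  92. ]
side pan 0.39 [299.1 132.6] n 529 rgb [211.1 164.7  32.5] z0 [515.4 473.4]
side pan_handle 0.88 [353.6 206.9] n 3701 rgb [153.6 124.1 110.7] z0 [648.8  90.7]
side selector_grip 0.74 [326.8 144.2] n 188 rgb [74.5 66.2 58.9] z0 [608.2 399.3]
side selector 0.51 [286.8 187.4] n 176 rgb [164.2  72.3  31.6] z0 [453.3 186.8]
side selector 0.49 [327.1 144. ] n 181 rgb [72.1 64.  56.7] z0 [609.4 400.1]
```

View pics/c1.png

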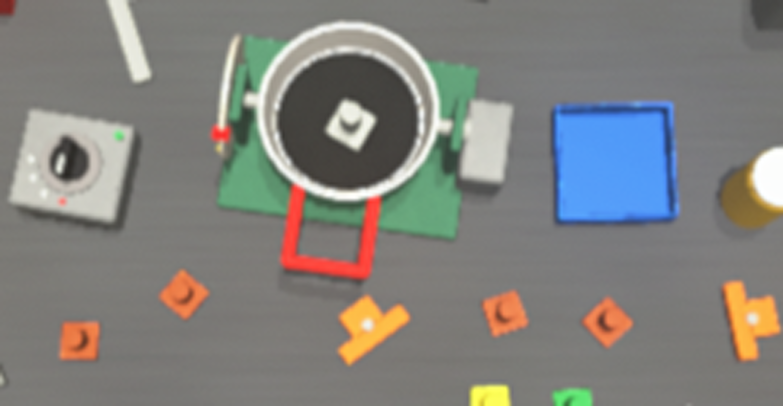

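View pics/c2.png

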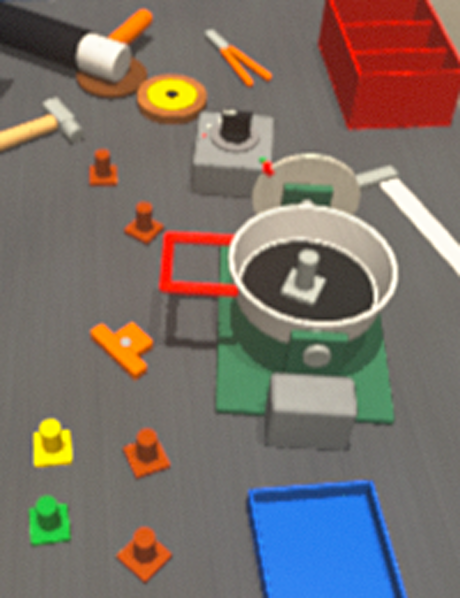

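Both crops agree. Four rust-brown parts are at top-crop (80,341), (183,295), (505,313) and (607,322). The yellow and green ones stay out, and the bright part stands in the pan at crop (350,122). Next I fit exact poses.

```bash
cat > fit.py <<'E'
from h import *
from scipy.optimize import minimize
a=np.linspace(0,2*np.pi,24,endpoint=False)
def hulls(c,x,y,yaw,z0,h,s,off):
    co,si=np.cos(yaw),np.sin(yaw); out=[]
    f=[(u,v,z) for u in(-20,20) for v in(-20,20) for z in(0,8)]
    b=[(11*np.cos(t),11*np.sin(t),z) for t in a for z in(8,h)]
    for P in(f,b):
        q=np.array([proj(c,(x+co*u-si*v,y+si*u+co*v,z0+z)) for u,v,z in P]); q=(q+.5-off)*s
        out.append(cv2.convexHull(q.astype(np.float32)))
    return out
def fit(ims,maskf,x,y,z0=0,h=45,cams=("top","side"),s=6):
    M={}
    for c in cams:
        u=proj(c,(x,y,z0+h/2)); off=np.round(u)-22; o=off.astype(int)
        im=ims[c][o[1]:o[1]+44,o[0]:o[0]+44]; im=cv2.resize(im,None,fx=s,fy=s,interpolation=cv2.INTER_LINEAR)
        m=maskf(im).astype(np.uint8); M[c]=(m,off)
    def cost(p):
        t=0
        for c in cams:
            m,off=M[c]; r=np.zeros_like(m)
            for q in hulls(c,p[0],p[1],p[2],z0,h,s,off): cv2.fillConvexPoly(r,np.round(q*16).astype(np.int32),1,shift=4)
            t+=1-(m&r).sum()/max(1,(m|r).sum())
        return t/len(cams)
    best=None
    for w in(0,.4,.8,1.2):
        p=minimize(cost,[x,y,w],method="Nelder-Mead",options=dict(initial_simplex=[[x,y,w],[x+6,y,w],[x,y+6,w],[x,y,w+.3]],maxiter=150))
        if best is None or p.fun<best.fun: best=p
    return best.x,best.fun
def rust(im):
    h=cv2.cvtColor(im,cv2.COLOR_RGB2HSV).astype(int); return (h[...,0]<13)&(h[...,1]>130)&(h[...,2]>60)
def bright(im):
    i=im.astype(int); return (i.min(2)>115)
E
cat > /tmp/a.py <<'E'
from fit import *
np.set_printoptions(suppress=True,precision=2)
ims={c:snap(c) for c in("top","side")}
for i,u in enumerate([(187,227),(223,211),(334,217),(370,220)]):
    X=onz("top",u,15); print(i,fit(ims,rust,X[0],X[1]))
X=onz("top",(281,152),100); print("fin",fit(ims,bright,X[0],X[1],75,55))
# tray
for c in("top","side"):
    h=cv2.cvtColor(ims[c],cv2.COLOR_RGB2HSV).astype(int); m=((h[...,0]>100)&(h[...,0]<118)&(h[...,1]>120)&(h[...,2]>60)).astype(np.uint8)
    n,l,s,ce=cv2.connectedComponentsWithStats(m)
    u=(371,166) if c=="top" else (365,330)
    mm=(l==l[u[1],u[0]]).astype(np.uint8); k=cv2.findContours(mm,0,2)[0][0]
    q=cv2.boxPoints(cv2.minAreaRect(k)) if c=="top" else cv2.approxPolyDP(k,6,True).reshape(-1,2)
    print(c,[onz(c,v,30)[:2] for v in q],"mean",np.mean([onz(c,v,30)[:2] for v in q],0))
crop(ims["top"],155,140,60,60,10,"k1"); crop(ims["top"],225,105,120,110,6,"k2"); crop(ims["side"],280,130,130,110,6,"k3")
E
python3 /tmp/a.py
```

```text
Traceback (most recent call last):
  File "fit.py", line 27, in fit
    p=minimize(cost,[x,y,w],method="Nelder-Mead",options=dict(initial_simplex=[[x,y,w],[x+6,y,w],[x,y+6,w],[x,y,w+.3]],maxiter=150))
  File "fit.py", line 22, in cost
    for q in hulls(c,p[0],p[1],p[2],z0,h,s,off): cv2.fillConvexPoly(r,np.round(q*16).astype(np.int32),1,shift=4)
             ~~~~~^^^^^^^^^^^^^^^^^^^^^^^^^^^^^
  File "fit.py", line 9, in hulls
    q=np.array([proj(c,(x+co*u-si*v,y+si*u+co*v,z0+z)) for u,v,z in P]); q=(q+.5-off)*s
                ~~~~^^^^^^^^^^^^^^^^^^^^^^^^^^^^^^^^^^
  File "h.py", line 15, in proj
    K,k,p,M=cam(c); x=M.T@(np.asarray(X,float)-p); s=x[:2]/x[2]; s=s*(1+k*(s@s)); return K[:2,:2]@s+K[:2,2]
            ~~~^^^
  File "h.py", line 6, in cam
    i=viewer.camera_info(c); q=np.array(i["attitude"]); return i["intrinsics"],i["k1"],np.array(i["position"]),R.from_quat(q[[1,2,3,0]]).as_matrix()
ValueError: time passes only in moves, steps and waits
```

```bash
python3 - <<'E'
s=open('h.py').read()
s=s.replace("def cam(c):","from functools import lru_cache\n@lru_cache(None)\ndef cam(c):")
open('h.py','w').write(s)
E
python3 /tmp/a.py
```

```text
0 (array([402.06, 288.87,  -0.01]), np.float64(0.1796173842539026))
1 (array([454.46, 174.29,   0.89]), np.float64(0.32304501774216027))
2 (array([ 435.42, -181.01,    1.89]), np.float64(0.07772924510333862))
3 (array([ 426.25, -293.83,    0.73]), np.float64(0.07632168568694264))
fin (array([629.16,  -9.31,   1.06]), np.float64(0.7073559843157308))
top [array([ 665.31, -235.16]), array([ 670.64, -369.22]), array([ 536.34, -369.85]), array([ 531.  , -237.51])] mean [ 600.82 -302.93]
side [array([ 663.79, -238.79]), array([ 536.79, -242.08]), array([ 536.64, -379.04]), array([ 659.68, -375.44])] mean [ 599.22 -308.84]
```

View pics/k1.png

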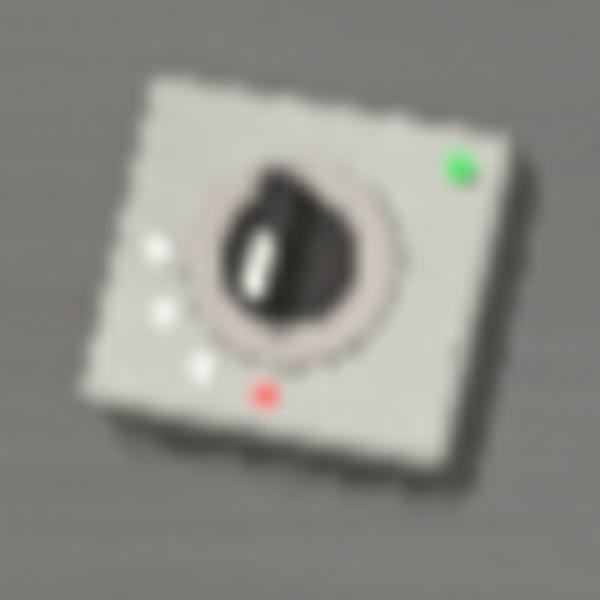

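View pics/k2.png

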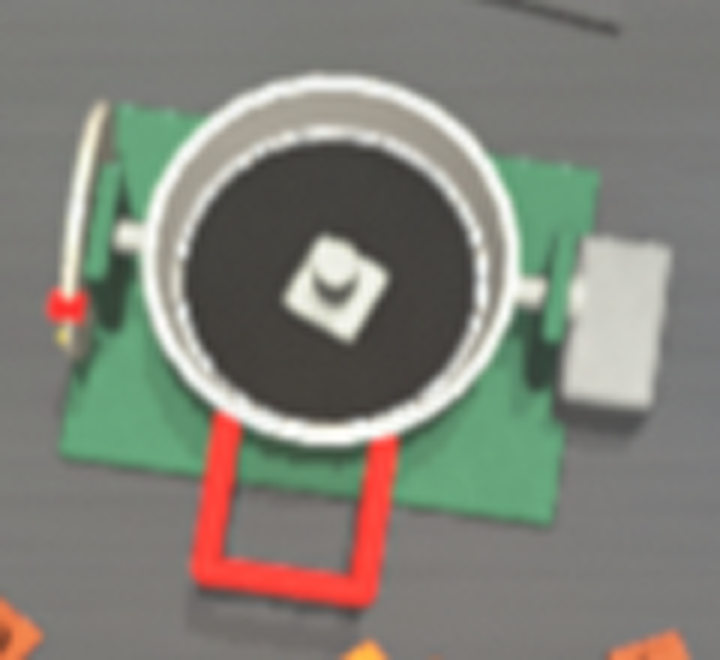

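View pics/k3.png

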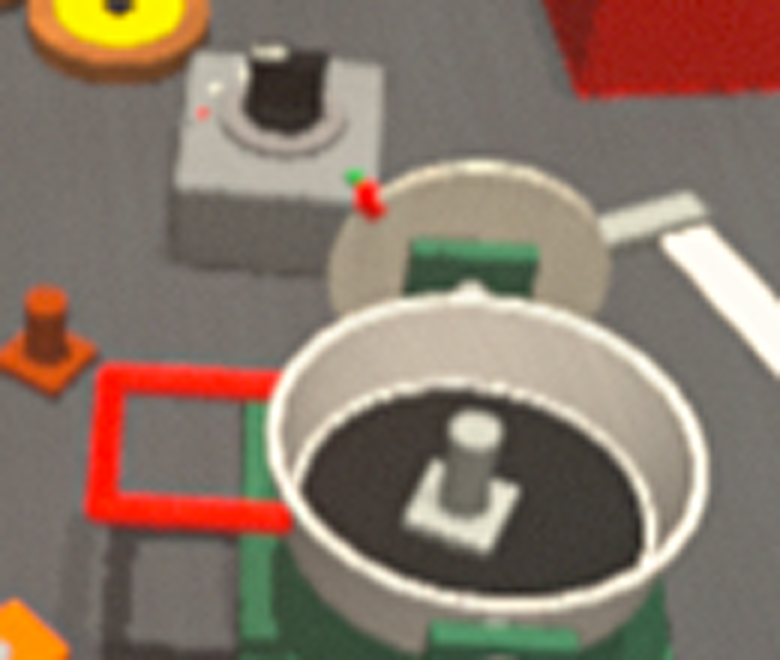

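```bash
cat > /tmp/b.py <<'E'
from fit import *
np.set_printoptions(suppress=True,precision=2)
def px(x0,y0,f,p): return (x0+(p[0]+.5)/f-.5,y0+(p[1]+.5)/f-.5)
dots=[onz("top",px(155,140,10,p),60)[:2] for p in((265,395),(201,368),(162,312),(158,248))]
def res(v):
    return np.ravel([np.array(d)-v[:2]-v[2]*np.array([-np.cos(v[3]-.5*i),-np.sin(v[3]-.5*i)]) for i,d in enumerate(dots)])
r=least_squares(res,[600,300,30,0]); print("knob x,y,r,yaw(rad)",r.x,"res",r.fun)
print("bar top check: knob top centre side",onz("side",px(280,130,6,(287,75)),104))
print("pan rim",onz("top",px(225,105,6,(331,261)),119),"handle top",onz("top",px(225,105,6,(284,588)),105),
 [onz("top",px(225,105,6,p),105)[:2] for p in((193,572),(375,597))],[onz("top",px(225,105,6,p),105)[:2] for p in((128,237),(545,293))])
print("pan rim side",onz("side",px(280,130,6,(488,450)),119),"handle side",onz("side",px(280,130,6,(103,447)),105))
print("fin boss top",onz("top",px(225,105,6,(334,254)),130),onz("side",px(280,130,6,(475,428)),130))
ims={c:snap(c) for c in("top","side")}
for i,u in enumerate([(187,227),(223,211),(334,217),(370,220)]):
    X=onz("top",u,15)
    for c in ("top","side"):
        print(i,c,fit(ims,rust,X[0],X[1],cams=(c,)))
top=np.hstack([cv2.resize(ims["top"][y-20:y+20,x-20:x+20],None,fx=5,fy=5) for x,y in((187,227),(223,211),(334,217),(370,220))])
sd=np.hstack([cv2.resize(ims["side"][y-20:y+20,x-20:x+20],None,fx=5,fy=5) for x,y in((270,162),(287,187),(288,287),(288,330))])
a=np.vstack([top,sd]); cv2.imwrite("pics/r.png",a[:,:,::-1])
E
python3 /tmp/b.py
```

```text
knob x,y,r,yaw(rad) [590.8  293.76  43.63  -0.18] res [ 0.2  -0.46 -0.24  0.41  0.39  0.51 -0.35 -0.45]
bar top check: knob top centre side [585.7  275.48 104.  ]
pan rim [632.96  -8.27 119.  ] handle top [467.9   14.36 105.  ] [array([475.78,  60.13]), array([463.59, -31.29])] [array([649.08,  95.61]), array([ 620.52, -117.22])]
pan rim side [634.21 -12.17 119.  ] handle side [469.23  12.53 105.  ]
fin boss top [633.52  -9.77 130.  ] [627.55  -9.19 130.  ]
0 top (array([402.39, 288.69,   0.01]), np.float64(0.06013774567444985))
0 side (array([400.99, 290.08,   1.54]), np.float64(0.27233757535164094))
1 top (array([455.  , 174.29,   0.87]), np.float64(0.050718365933875686))
1 side (array([453.23, 175.46,   0.9 ]), np.float64(0.5778394476783539))
2 top (array([ 435.81, -181.95,    0.35]), np.float64(0.08048698004734534))
2 side (array([ 435.02, -180.02,    0.34]), np.float64(0.05420666290231513))
3 top (array([ 426.73, -294.88,    0.74]), np.float64(0.07126089872568742))
3 side (array([ 425.85, -293.43,    0.75]), np.float64(0.05491678057409344))
```

View pics/r.png

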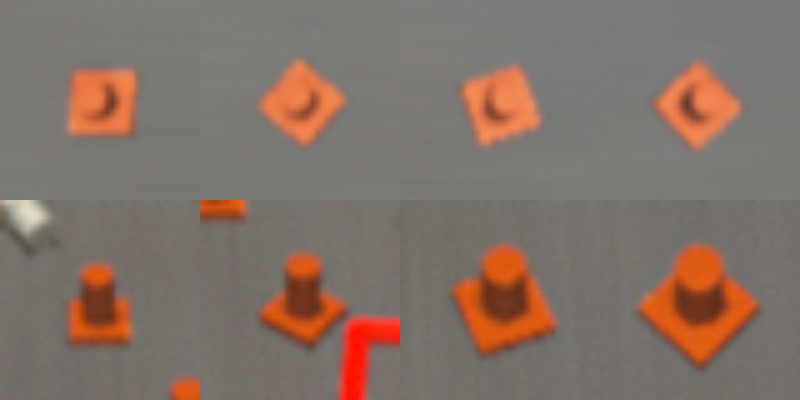

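Call:
{"method": "play_rows", "body": {"commands": [0.6,0,0,0,-5.7,0.6,0,0,0,-5.7,0.6,0,0,0,-5.7,0.6,-0.027,-0.029,0,0,0.6,-0.027,-0.029,0,0,0.6,-0.027,-0.029,0,0,0.6,-0.027,-0.029,0,0,0.6,-0.027,-0.029,0,0,0.6,-0.027,-0.029,0,0,0.6,-0.027,-0.029,0,0,0.6,-0.027,-0.029,0,0,0.6,-0.027,-0.029,0,0], "squeeze": 40}}

```text
time: 2.2
tool_pos: [398.3, 239.5, 231.6]
eef_rot: [0.0, -0.0, 1.0, 0.0]
contact_force: [0.3, 1.1, -0.4]
finger_gap: 50.9
```

```bash
cat > d.py <<'E'
import sys
from h import *
s,M=st(); t=np.array([float(v) for v in sys.argv[1:4]])
d=M.T@(t-s["tool_pos"]); print("tool shift m",(d/1000).round(4),"rows",np.ceil(np.linalg.norm(d)/41.7))
E
python3 d.py 631 -9.5 215
```

```text
t 2.2 tcp [398.3 239.5 231.6] x [-1.    -0.001 -0.001] y [-0.001  1.     0.   ] z [ 0.001  0.    -1.   ] F [ 0.3  1.1 -0.4] gap 50.9 q [ 0.4  -0.11 -0.05  1.63  0.    0.4 ]
tool shift m [-0.2326 -0.2491  0.0167] rows 9.0
```

Call:
{"method": "play_rows", "body": {"commands": [0.6,-0.0258,-0.0277,0,0,0.6,-0.0258,-0.0277,0,0,0.6,-0.0258,-0.0277,0,0,0.6,-0.0258,-0.0277,0,0,0.6,-0.0258,-0.0277,0,0,0.6,-0.0258,-0.0277,0,0,0.6,-0.0258,-0.0277,0,0,0.6,-0.0258,-0.0277,0,0,0.6,-0.0258,-0.0277,0,0,0.6,0,0,0.02,0,0.6,0,0,0,0,0.6,0,0,0,0]}}

```text
time: 3.2
tool_pos: [628.3, -8.1, 209.2]
eef_rot: [-0.003, -0.0, 1.0, 0.001]
contact_force: [0.3, 0.7, -0.4]
finger_gap: 51.5
```

```bash
python3 - <<'E'
from h import *
st()
im=snap("top"); crop(im,225,105,120,110,5,"p1"); im=snap("side"); crop(im,280,100,130,140,5,"p2")
print("predicted tip",proj("top",(631,-9.5,212)),proj("side",(631,-9.5,212)))
E
python3 d.py 631 -9.5 97
```

```text
t 3.2 tcp [628.3  -8.1 209.2] x [-1.    -0.     0.005] y [-0.     1.     0.001] z [-0.005  0.001 -1.   ] F [ 0.3  0.7 -0.4] gap 51.5 q [-0.12  0.33  0.37  1.62  0.   -0.12]
predicted tip [280.18400044 139.89875994] [364.86670296 177.39378579]
t 3.3 tcp [629.   -7.2 212.2] x [-1.    -0.002 -0.   ] y [-0.002  1.     0.   ] z [ 0.  0. -1.] F [ 0.7  0.1 -0.1] gap 51.4 q [-0.12  0.32  0.38  1.62  0.   -0.12]
tool shift m [-0.002  -0.0023  0.1152] rows 3.0
```

View pics/p2.png

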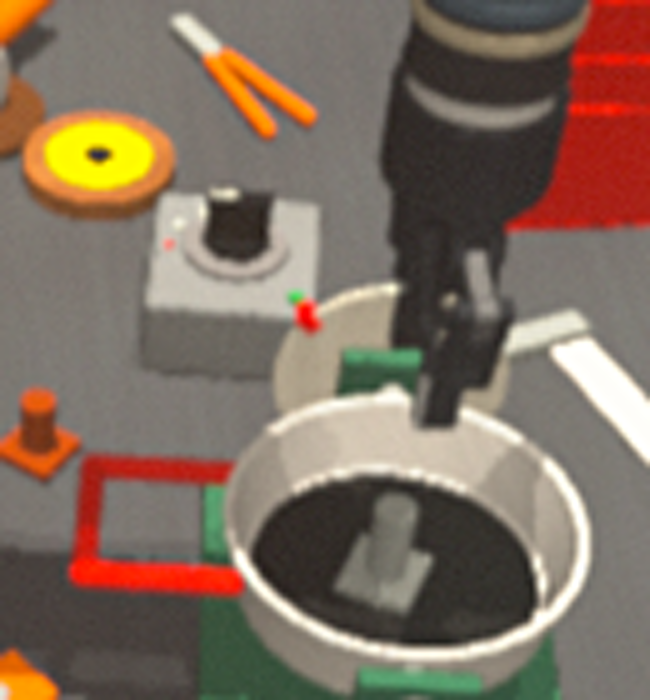

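The open gripper is above the finished part, which stands at crop (385,550). I'll go down and grip.

Call:
{"method": "play_rows", "body": {"commands": [0.6,-0.002,-0.002,0.028,0,0.6,0,0,0.028,0,0.6,0,0,0.028,0,0.6,0,0,0.02,0,0.6,0,0,0.011,0,0.6,0,0,0,0,0.0,0,0,0,0,0.0,0,0,0,0,0.0,0,0,0,0,0.0,0,0,0,0,0.0,0,0,0,0,0.0,0,0,0,0], "squeeze": 50}}

```text
time: 4.3
tool_pos: [633.4, -10.1, 99.5]
eef_rot: [0.003, -0.0, 1.0, -0.0]
contact_force: [-0.7, 1.4, 5.6]
finger_gap: 20.6
```

Call:
{"method": "play_rows", "body": {"commands": [0,0,0,-0.01,0,0,0,0,-0.025,0,0,0,0,-0.035,0,0,0,0,-0.035,0,0,0.002,-0.015,0,0,0,0.005,-0.04,0,0,0,0.005,-0.04,0,0,0,0.005,-0.04,0,0,0,0.005,-0.04,0,0,0,0.005,-0.04,0,0,0,0.005,-0.04,0,0,0,0,-0.035,0,0]}}

```text
time: 5.3
tool_pos: [598.3, -303.1, 201.6]
eef_rot: [-0.0, 0.0, 1.0, -0.0]
contact_force: [1.1, 1.1, -0.2]
finger_gap: 20.7
```

```bash
python3 d.py 600 -306 35; python3 - <<'E'
from h import *
im=snap("side"); crop(im,260,160,200,220,3.2,"p3")
E
```

```text
t 5.3 tcp [ 598.3 -303.1  201.6] x [-1.     0.001  0.001] y [ 0.001  1.    -0.001] z [-0.001 -0.001 -1.   ] F [ 1.1  1.1 -0.2] gap 20.7 q [-0.57  0.44  0.51  1.64 -0.   -0.57]
tool shift m [-0.0018 -0.0028  0.1666] rows 4.0
```

View pics/p3.png

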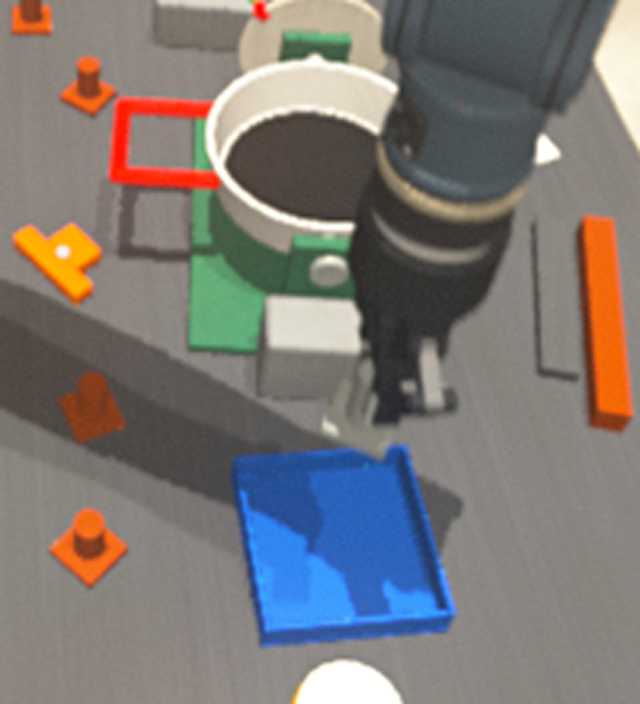

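The finished part is in the grip above the tray and the pan is empty. I'll lower it.

Call:
{"method": "play_rows", "body": {"commands": [0,0,-0.002,0.035,0,0,0,0,0.035,0,0,0,0,0.035,0,0,0,0,0.03,0,0,0,0,0.016,0,0,0,0,0.011,0,0,0,0,0.006,0,0,0,0,0.003,0,0,0,0,0,0]}}

```text
time: 6.1
tool_pos: [600.3, -302.4, 31.0]
eef_rot: [0.0, -0.0, 1.0, -0.0]
contact_force: [-0.0, -0.1, -0.8]
finger_gap: 20.6
```

Call:
{"method": "play_rows", "body": {"commands": [0,0,0,0.002,0,0,0,0,0.001,0,0.3,0,0,0,0,0.5,0,0,0,0,0.5,0,0,0,0,0.5,0,0,-0.02,0,0.5,0,0,-0.035,0,0.5,0,0,-0.04,0,0.5,0,0,-0.04,0,0.5,0,0,-0.04,0]}}

```text
time: 6.93
tool_pos: [599.5, -302.0, 204.5]
eef_rot: [0.0, -0.0, 1.0, -0.0]
contact_force: [1.3, -0.7, -0.2]
finger_gap: 42.8
```

```bash
python3 - <<'E'
from fit import *
ims={}
ims["top"]=im=snap("top"); crop(im,300,130,130,130,4,"p5")
ims["side"]=im=snap("side"); crop(im,240,230,180,140,4,"p4")
for x,y in((402,289),(454.5,174.5),(435.5,-181),(426.5,-294)):
    print(fit(ims,rust,x,y))
E
python3 d.py 426.5 -294 180
```

```text
(array([ 4.02052669e+02,  2.88872910e+02, -1.28955373e-02]), np.float64(0.17910073595630488))
(array([454.4348081 , 174.54113446,   0.8690485 ]), np.float64(0.3247165144774507))
(array([ 434.63573562, -180.43378278,    1.91176924]), np.float64(0.5236953455571227))
(array([ 426.09558771, -293.09611921,    0.74343211]), np.float64(0.5291281639212535))
t 7.0333 tcp [ 603.4 -304.4  213.7] x [-1.    -0.001 -0.015] y [-0.001  1.    -0.01 ] z [ 0.015 -0.01  -1.   ] F [-0.2 -0.4  1.3] gap 42.8 q [-0.57  0.44  0.53  1.64 -0.   -0.57]
tool shift m [0.1774 0.0109 0.0309] rows 5.0
```

View pics/p4.png

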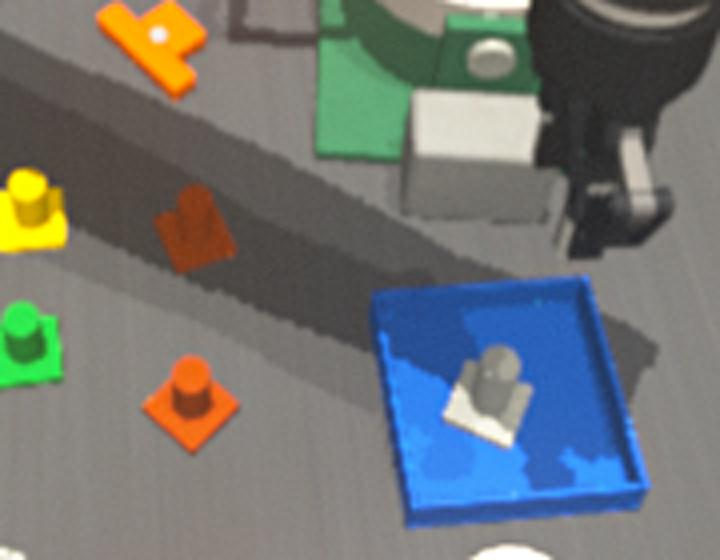

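The finished part stands in the tray at crop (488,395). Next is the rough part at (426,-294).

Call:
{"method": "play_rows", "body": {"commands": [0.6,0.035,0.002,0,0,0.6,0.035,0.002,0,0,0.6,0.035,0.002,0,0,0.6,0.035,0.002,0.02,0,0.6,0.034,0.001,0.02,0,0.6,0,0,0.035,0,0.6,0,0,0.03,0,0.6,0,0,0,0,0.6,0,0,0,0]}}

```text
time: 7.78
tool_pos: [424.3, -292.0, 95.9]
eef_rot: [-0.002, -0.0, 1.0, 0.001]
contact_force: [0.3, -0.3, -0.4]
finger_gap: 51.6
```

```bash
python3 d.py 426.5 -294 15; python3 - <<'E'
from fit import *
ims={}
ims["top"]=im=snap("top"); crop(im,300,170,130,110,4,"p5")
ims["side"]=im=snap("side"); crop(im,220,230,180,140,4,"p4")
E
```

```text
t 7.7833 tcp [ 424.3 -292.    95.9] x [-1.    -0.     0.003] y [-0.     1.     0.003] z [-0.003  0.003 -1.   ] F [ 0.3 -0.3 -0.4] gap 51.6 q [-0.73  0.04 -0.18  1.36  0.   -0.73]
tool shift m [-0.0024 -0.0022  0.0809] rows 2.0
```

View pics/p4.png

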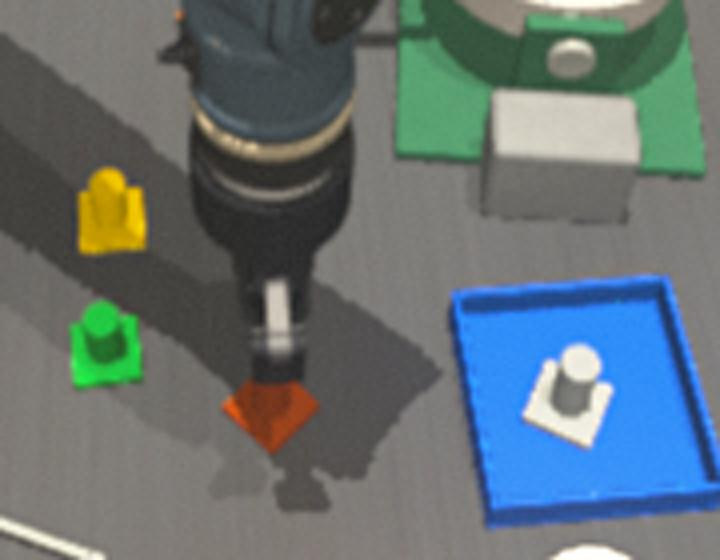

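Call:
{"method": "play_rows", "body": {"commands": [0.6,-0.002,-0.002,0.03,0,0.6,0,0,0.03,0,0.6,0,0,0.015,0,0.6,0,0,0.005,0,0.6,0,0,0,0,0,0,0,0,0,0,0,0,0,0,0,0,0,0,0,0,0,0,0,0,0,0,0,0,0,0,0,0,-0.01,0,0,0,0,-0.03,0]}}

```text
time: 8.88
tool_pos: [424.4, -292.3, 53.3]
eef_rot: [-0.004, -0.0, 1.0, 0.003]
contact_force: [-0.5, 1.6, -1.3]
finger_gap: 20.4
```

Call:
{"method": "play_rows", "body": {"commands": [0,0,0,-0.035,0,0,0,0,-0.04,0,0,0,0,-0.04,0,0,-0.0266,0.028,-0.003,0,0,-0.0266,0.028,-0.003,0,0,-0.0266,0.028,-0.003,0,0,-0.0266,0.028,-0.003,0,0,-0.0266,0.028,-0.003,0,0,-0.0266,0.028,-0.003,0,0,-0.0266,0.028,-0.003,0,0,-0.0266,0.028,-0.003,0,0,-0.0266,0.028,-0.003,0]}}

```text
time: 9.88
tool_pos: [667.6, -41.5, 199.7]
eef_rot: [-0.0, -0.0, 1.0, -0.0]
contact_force: [1.2, -0.4, -1.5]
finger_gap: 20.4
```

```bash
python3 d.py 663.5 -40 91; python3 - <<'E'
from fit import *
im=snap("side"); crop(im,250,130,180,140,4,"p6")
E
```

```text
t 9.8833 tcp [667.6 -41.5 199.7] x [-1.    -0.001  0.   ] y [-0.001  1.    -0.   ] z [-0. -0. -1.] F [ 1.2 -0.4 -1.5] gap 20.4 q [-0.16  0.44  0.5   1.63 -0.   -0.16]
tool shift m [0.0041 0.0015 0.1087] rows 3.0
```

View pics/p6.png

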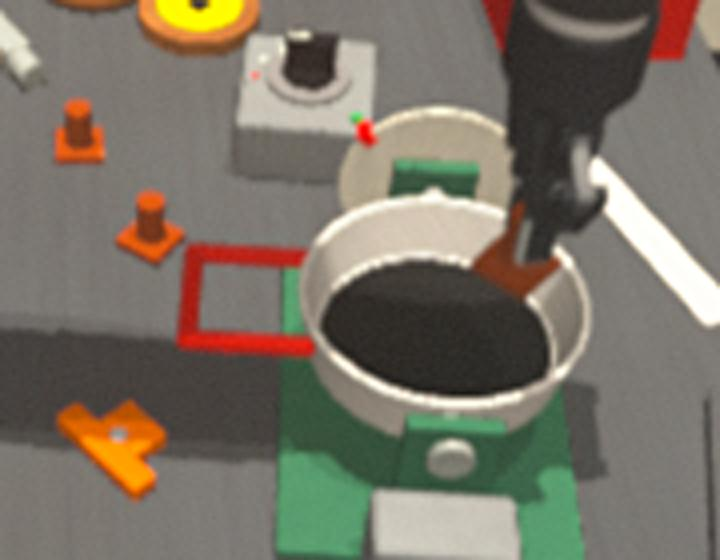

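Call:
{"method": "play_rows", "body": {"commands": [0,0.004,0.001,0.035,0,0,0,0,0.035,0,0,0,0,0.018,0,0,0,0,0.008,0,0,0,0,0.006,0,0,0,0,0.005,0,0,0,0,0.002,0,0,0,0,0,0]}}

```text
time: 10.6
tool_pos: [664.1, -42.4, 95.2]
eef_rot: [0.002, -0.0, 1.0, -0.0]
contact_force: [-2.6, 0.8, 4.7]
finger_gap: 20.6
```

```bash
python3 - <<'E'
from fit import *
st()
im=snap("side"); crop(im,250,130,180,140,4,"p6")
E
```

```text
t 10.6 tcp [664.1 -42.4  95.2] x [-1.    -0.    -0.005] y [-0.     1.    -0.001] z [ 0.005 -0.001 -1.   ] F [-2.6  0.8  4.7] gap 20.6 q [-0.16  0.42  0.27  1.41  0.   -0.17]
```

View pics/p6.png

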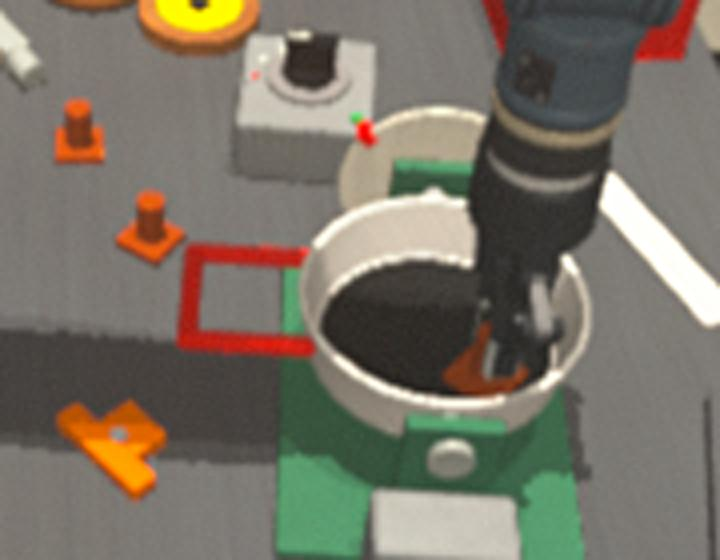

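Call:
{"method": "play_rows", "body": {"commands": [0,0,0,0.003,0,0,0,0,0,0,0.3,0,0,0,0,0.42,0,0,0,0,0.42,0,0,0,0,0.42,0,0,0,0,0.42,0,0,-0.015,0,0.42,0,0,-0.03,0,0.42,0,0,-0.04,0,0.42,0,0,-0.03,0]}}

```text
time: 11.48
tool_pos: [662.8, -42.1, 203.7]
eef_rot: [-0.0, -0.0, 1.0, 0.0]
contact_force: [1.3, 0.2, 2.0]
finger_gap: 35.8
```

```bash
python3 - <<'E'
from fit import *
im=snap("side"); crop(im,250,130,180,140,4,"p6")
E
python3 d.py 435.5 -181 100
```

```text
t 11.5333 tcp [665.8 -42.7 212. ] x [-1.    -0.001 -0.012] y [-0.     1.    -0.002] z [ 0.012 -0.002 -1.   ] F [ 1.8 -0.6  5.6] gap 35.9 q [-0.16  0.42  0.5   1.64 -0.   -0.16]
tool shift m [ 0.2318 -0.1379  0.1095] rows 7.0
```

View pics/p6.png

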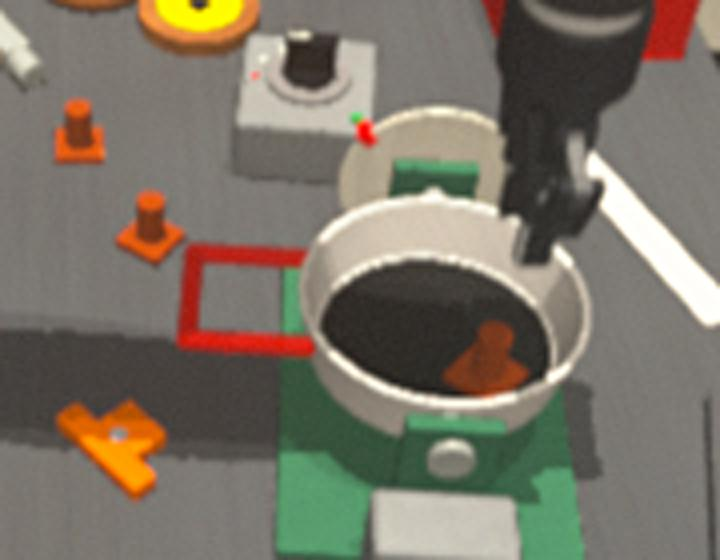

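One part is standing in the pan at crop (490,360). Next is the rough part at (435,-181).

Call:
{"method": "play_rows", "body": {"commands": [0.6,0.0327,-0.0198,0,0,0.6,0.0327,-0.0198,0,0,0.6,0.0327,-0.0198,0,0,0.6,0.0327,-0.0198,0,0,0.6,0.0327,-0.0198,0,0,0.6,0.0327,-0.0198,0,0,0.6,0.0327,-0.0198,0,0,0.6,0,0,0.035,0,0.6,0,0,0.035,0,0.6,0,0,0.034,0,0.6,0,0,0,0,0.6,0,0,0,0]}}

```text
time: 12.53
tool_pos: [431.6, -179.4, 95.6]
eef_rot: [-0.003, -0.0, 1.0, 0.002]
contact_force: [0.6, 0.3, 0.7]
finger_gap: 51.2
```

```bash
python3 - <<'E'
from fit import *
ims={}
ims["side"]=im=snap("side"); crop(im,220,200,180,140,4,"p4")
print(fit(ims,rust,435.5,-181,cams=("side",)))
E
python3 d.py 435.5 -181 15
```

```text
(array([ 4.35062948e+02, -1.80462294e+02,  3.41007521e-01]), np.float64(0.12710508984852764))
t 12.5833 tcp [ 434.1 -180.7   98.6] x [-1.    -0.001  0.001] y [-0.001  1.     0.   ] z [-0.001  0.    -1.   ] F [0.2 0.3 0.4] gap 51.2 q [-0.54 -0.08 -0.29  1.36  0.   -0.54]
tool shift m [-0.0015 -0.0003  0.0836] rows 3.0
```

View pics/p4.png

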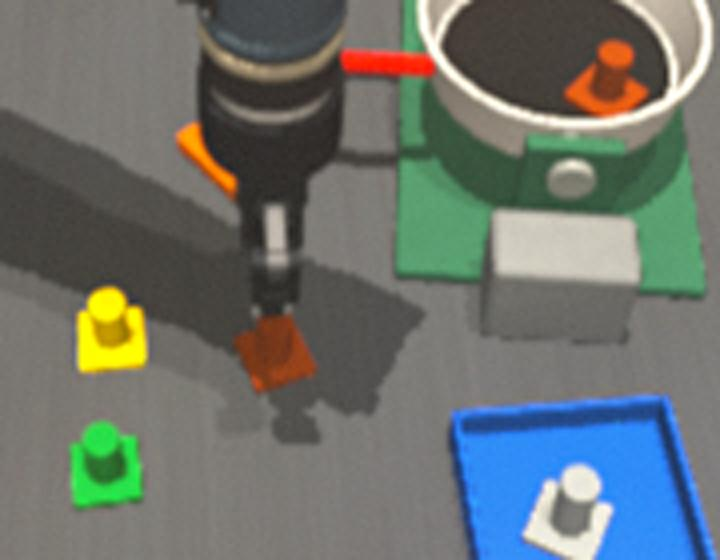

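Call:
{"method": "play_rows", "body": {"commands": [0.6,-0.0015,0,0.03,0,0.6,0,0,0.03,0,0.6,0,0,0.016,0,0.6,0,0,0.006,0,0.6,0,0,0,0,0,0,0,0,0,0,0,0,0,0,0,0,0,0,0,0,0,0,0,0,0,0,0,0,0,0,0,0,-0.01,0,0,0,0,-0.03,0], "squeeze": 80}}

```text
time: 13.58
tool_pos: [432.1, -178.8, 52.9]
eef_rot: [-0.004, -0.0, 1.0, 0.002]
contact_force: [-0.0, 1.5, -1.6]
finger_gap: 19.7
```

```bash
python3 d.py 663.5 20 200
```

```text
t 13.5833 tcp [ 432.1 -178.8   52.9] x [-1.    -0.001  0.008] y [-0.001  1.     0.005] z [-0.008  0.005 -1.   ] F [-0.   1.5 -1.6] gap 19.7 q [-0.54 -0.05 -0.36  1.27 -0.   -0.54]
tool shift m [-0.2303  0.1993 -0.148 ] rows 9.0
```

Call:
{"method": "play_rows", "body": {"commands": [0,0,0,-0.035,0,0,0,0,-0.04,0,0,0,0,-0.04,0,0,-0.0285,0.025,-0.004,0,0,-0.0285,0.025,-0.004,0,0,-0.0285,0.025,-0.004,0,0,-0.0285,0.025,-0.004,0,0,-0.0285,0.025,-0.004,0,0,-0.0285,0.025,-0.004,0,0,-0.0285,0.025,-0.004,0,0,-0.0285,0.024,0,0,0,0,0,0,0]}}

```text
time: 14.58
tool_pos: [667.3, 23.4, 195.6]
eef_rot: [-0.001, -0.003, 1.0, 0.002]
contact_force: [-0.0, -1.4, -3.5]
finger_gap: 20.0
```

```bash
 python3 - <<'E'
from fit import *
im=snap("side"); crop(im,250,130,180,140,4,"p6")
E
python3 d.py 663.5 20 92
```

```text
t 14.6333 tcp [664.8  21.  196.3] x [-1.    -0.005  0.004] y [-0.005  1.     0.001] z [-0.004  0.001 -1.   ] F [-0.  -0.1 -1.7] gap 19.4 q [-0.07  0.43  0.48  1.62  0.   -0.07]
tool shift m [ 0.0009 -0.0011  0.1043] rows 3.0
```

View pics/p6.png

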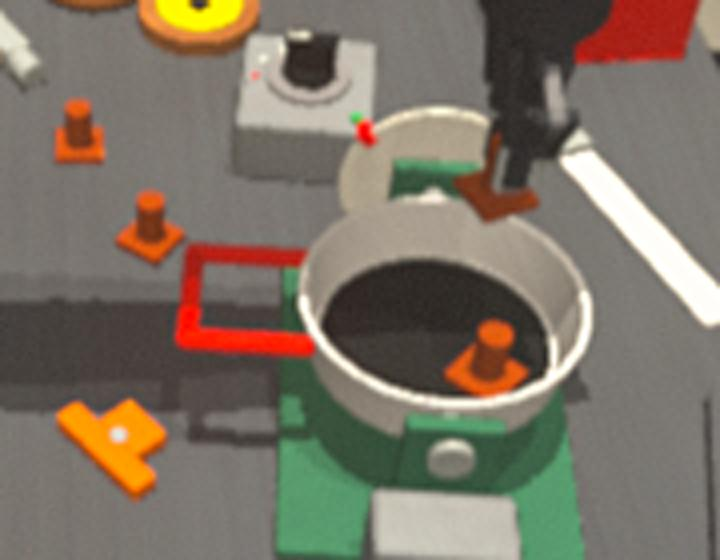

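Call:
{"method": "play_rows", "body": {"commands": [0,0.001,-0.001,0.035,0,0,0,0,0.03,0,0,0,0,0.016,0,0,0,0,0.008,0,0,0,0,0.006,0,0,0,0,0.005,0,0,0,0,0.004,0,0,0,0,0,0]}}

```text
time: 15.3
tool_pos: [662.9, 17.0, 96.1]
eef_rot: [0.001, -0.0, 1.0, -0.0]
contact_force: [0.1, 0.8, -2.9]
finger_gap: 19.2
```

Call:
{"method": "play_rows", "body": {"commands": [0,0,0,0.003,0,0,0,0,0.003,0,0.3,0,0,0,0,0.42,0,0,0,0,0.42,0,0,0,0,0.42,0,0,0,0,0.42,0,0,-0.015,0,0.42,0,0,-0.03,0,0.42,0,0,-0.04,0,0.42,0,0,-0.03,0]}}

```text
time: 16.13
tool_pos: [662.4, 17.4, 206.1]
eef_rot: [0.0, -0.0, 1.0, 0.0]
contact_force: [1.2, -0.3, 1.3]
finger_gap: 35.6
```

```bash
 python3 - <<'E'
from fit import *
ims={}
ims["side"]=im=snap("side"); crop(im,250,130,180,140,4,"p6")
ims["top"]=im=snap("top"); crop(im,225,105,120,110,4,"p5")
for x,y in((402,289),(454.5,174.5)):
    print(fit(ims,rust,x,y,cams=("top",)))
E
python3 d.py 454 174.5 200
```

```text
(array([4.02374604e+02, 2.88393074e+02, 8.49066026e-03]), np.float64(0.061776061776061764))
(array([455.35838721, 175.68532231,   0.81033487]), np.float64(0.36518120339864746))
t 16.2333 tcp [666.   17.1 212.5] x [-1.    -0.001 -0.013] y [-0.001  1.    -0.001] z [ 0.013 -0.001 -1.   ] F [ 0.1 -0.9  0.6] gap 35.7 q [-0.07  0.41  0.49  1.64 -0.   -0.08]
tool shift m [0.212  0.1576 0.0095] rows 7.0
```

View pics/p6.png

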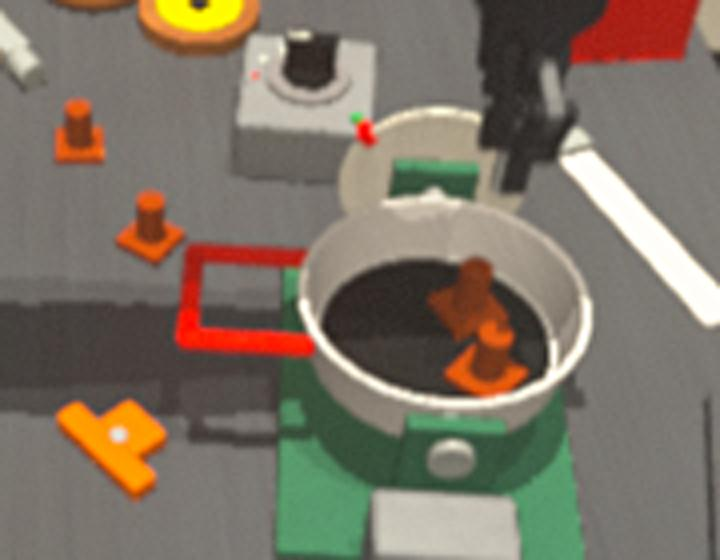

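View pics/p5.png

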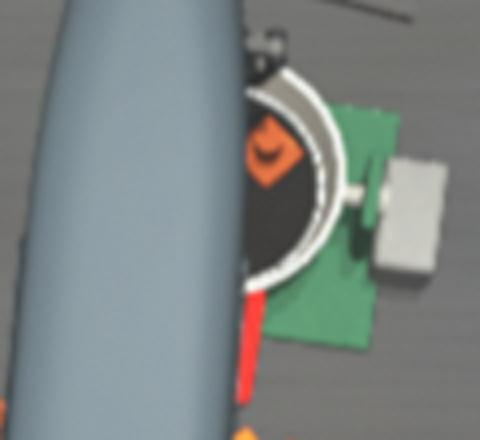

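Two are now standing in the pan. Next is the rough part at (454,174).

Call:
{"method": "play_rows", "body": {"commands": [0.6,0.03,0.0224,0,0,0.6,0.03,0.0224,0,0,0.6,0.03,0.0224,0,0,0.6,0.03,0.0224,0,0,0.6,0.03,0.0224,0,0,0.6,0.03,0.0224,0,0,0.6,0.03,0.0224,0,0,0.6,0,0,0.035,0,0.6,0,0,0.035,0,0.6,0,0,0.034,0,0.6,0,0,0,0,0.6,0,0,0,0]}}

```text
time: 17.23
tool_pos: [449.3, 173.3, 97.3]
eef_rot: [-0.004, -0.0, 1.0, -0.001]
contact_force: [-0.0, 0.6, 0.9]
finger_gap: 51.4
```

```bash
python3 - <<'E'
from fit import *
ims={}
ims["side"]=im=snap("side"); crop(im,220,110,180,140,4,"p4")
print(fit(ims,rust,454.5,174.5,cams=("side",)))
E
python3 d.py 454.5 174.5 15
```

```text
(array([453.23880999, 174.70527824,   0.89499837]), np.float64(0.5838321383937382))
t 17.2833 tcp [452.1 173.8 100.4] x [-1.    -0.001  0.001] y [-0.001  1.    -0.   ] z [-0.001 -0.    -1.   ] F [0.4 0.4 0.8] gap 51.4 q [ 0.23 -0.04 -0.25  1.36 -0.    0.23]
tool shift m [-0.0025  0.0007  0.0854] rows 3.0
```

View pics/p4.png

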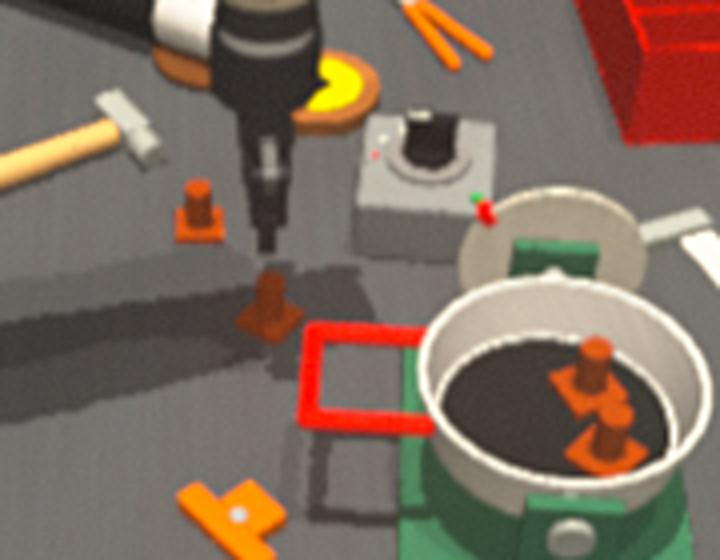

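Call:
{"method": "play_rows", "body": {"commands": [0.6,-0.001,0,0.03,0,0.6,0,0,0.03,0,0.6,0,0,0.017,0,0.6,0,0,0.007,0,0.6,0,0,0,0,0,0,0,0,0,0,0,0,0,0,0,0,0,0,0,0,0,0,0,0,0,0,0,0,0,0,0,0,-0.01,0,0,0,0,-0.03,0]}}

```text
time: 18.28
tool_pos: [449.3, 173.0, 52.8]
eef_rot: [-0.005, -0.0, 1.0, -0.001]
contact_force: [-0.6, -0.8, -1.5]
finger_gap: 19.7
```

```bash
python3 - <<'E'
from h import *
im=snap("side"); crop(im,220,110,180,140,4,"p4")
E
python3 d.py 603.5 20 200
```

```text
t 18.3333 tcp [455.  174.4  61.8] x [-1.    -0.001 -0.004] y [-0.001  1.     0.001] z [ 0.004  0.001 -1.   ] F [2.8 0.3 2.7] gap 19.8 q [ 0.23 -0.02 -0.31  1.28 -0.    0.23]
tool shift m [-0.1489 -0.1544 -0.1377] rows 7.0
```

View pics/p4.png

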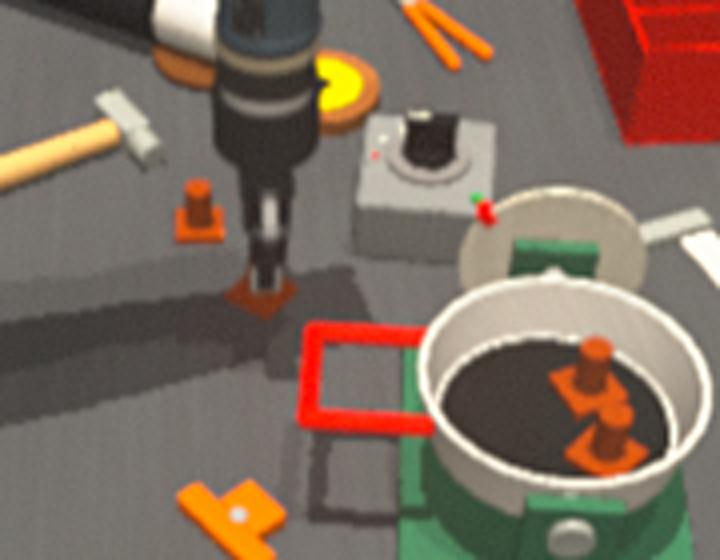

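Call:
{"method": "play_rows", "body": {"commands": [0,0,0,-0.035,0,0,0,0,-0.04,0,0,0,0,-0.04,0,0,0,0,-0.025,0,0,-0.025,-0.0255,0,0,0,-0.025,-0.0255,0,0,0,-0.025,-0.0255,0,0,0,-0.025,-0.0255,0,0,0,-0.025,-0.0255,0,0,0,-0.025,-0.0255,0,0,0,0,0,0,0,0,0,0,0,0]}}

```text
time: 19.33
tool_pos: [604.2, 19.3, 195.4]
eef_rot: [-0.001, 0.001, 1.0, 0.0]
contact_force: [-0.4, 0.1, -1.2]
finger_gap: 19.6
```

```bash
 python3 - <<'E'
from fit import *
im=snap("side"); crop(im,250,110,180,140,4,"p6")
E
python3 d.py 603.5 20 92
```

```text
t 19.3833 tcp [603.5  20.6 196. ] x [-1.     0.001  0.001] y [0.001 1.    0.001] z [-0.001  0.001 -1.   ] F [-0.5 -0.  -1.4] gap 19.3 q [-0.08  0.25  0.26  1.58  0.   -0.08]
tool shift m [-0.0002 -0.0006  0.104 ] rows 3.0
```

View pics/p6.png

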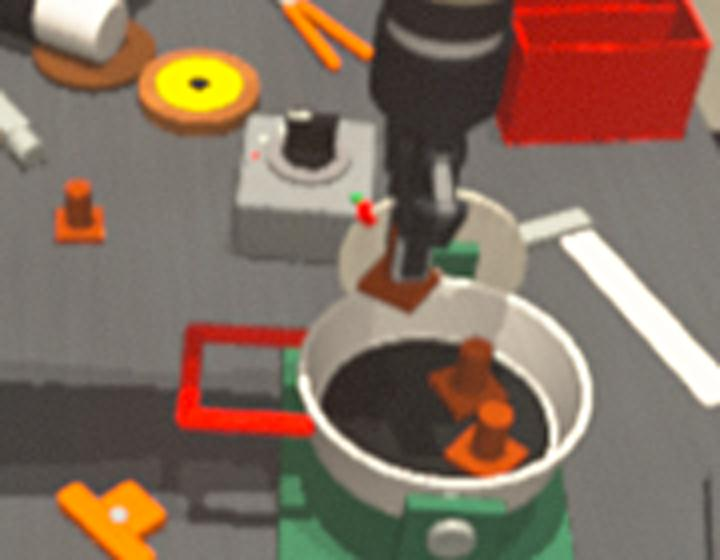

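Call:
{"method": "play_rows", "body": {"commands": [0,0,0,0.035,0,0,0,0,0.03,0,0,0,0,0.016,0,0,0,0,0.008,0,0,0,0,0.006,0,0,0,0,0.005,0,0,0,0,0.004,0,0,0,0,0.002,0,0,0,0,0,0]}}

```text
time: 20.13
tool_pos: [604.6, 21.5, 94.5]
eef_rot: [0.002, -0.001, 1.0, 0.0]
contact_force: [-3.1, -0.1, 6.4]
finger_gap: 19.8
```

```bash
 python3 - <<'E'
from fit import *
st()
im=snap("side"); crop(im,250,110,180,140,4,"p6")
E
```

```text
t 20.1333 tcp [604.6  21.5  94.5] x [-1.    -0.001 -0.004] y [-0.001  1.     0.   ] z [ 0.004  0.    -1.   ] F [-3.1 -0.1  6.4] gap 19.8 q [-0.08  0.26  0.07  1.37  0.   -0.08]
```

View pics/p6.png

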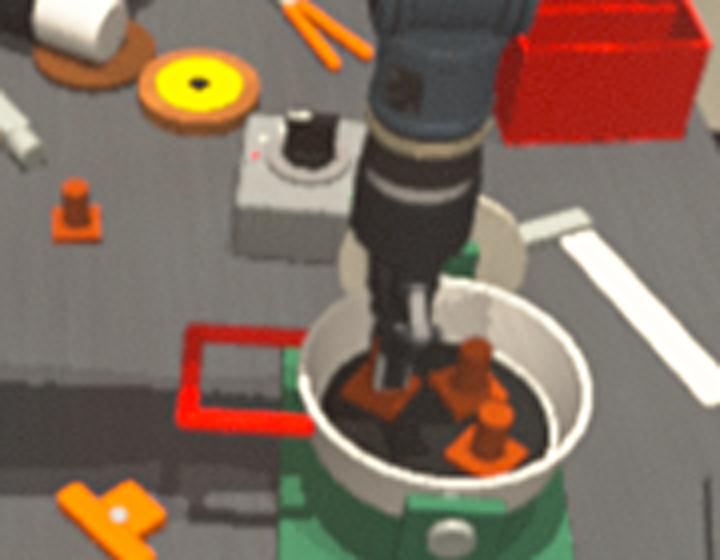

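Call:
{"method": "play_rows", "body": {"commands": [0,0,0,0.003,0,0,0,0,0,0,0.3,0,0,0,0,0.42,0,0,0,0,0.42,0,0,0,0,0.42,0,0,0,0,0.42,0,0,-0.015,0,0.42,0,0,-0.03,0,0.42,0,0,-0.04,0,0.42,0,0,-0.03,0]}}

```text
time: 21.02
tool_pos: [603.5, 21.1, 203.9]
eef_rot: [-0.0, -0.0, 1.0, -0.0]
contact_force: [1.3, -0.5, 1.3]
finger_gap: 35.8
```

```bash
 python3 - <<'E'
from fit import *
np.set_printoptions(suppress=True,precision=2)
ims={}
ims["side"]=im=snap("side"); crop(im,250,110,180,140,4,"p6")
ims["top"]=im=snap("top"); crop(im,150,130,180,140,4,"p5")
for r in [d for d in nets.regions_of("top","rough1_center") if d["p"]>.3]: print(cen(r["region"]),im[r["region"]].mean(0))
for x,y in((400,289),):
    print(fit(ims,rust,x,y,cams=("top",)))
    print(fit(ims,rust,x,y,cams=("side",)))
E
python3 d.py 402 289 200
```

```text
[328.62 250.06] [243.02 242.08  81.71]
[357.27 249.99] [ 88.13 202.54 104.37]
(array([360.14, 304.1 ,   1.48]), np.float64(0.07315458457464419))
(array([358.23, 305.22,   1.51]), np.float64(0.08177257525083614))
t 21.1667 tcp [605.9  20.9 206.4] x [-1.    -0.001 -0.008] y [-0.001  1.    -0.001] z [ 0.008 -0.001 -1.   ] F [0.2 0.1 0.7] gap 35.9 q [-0.08  0.25  0.27  1.59  0.   -0.08]
tool shift m [0.2038 0.2683 0.0047] rows 9.0
```

View pics/p6.png

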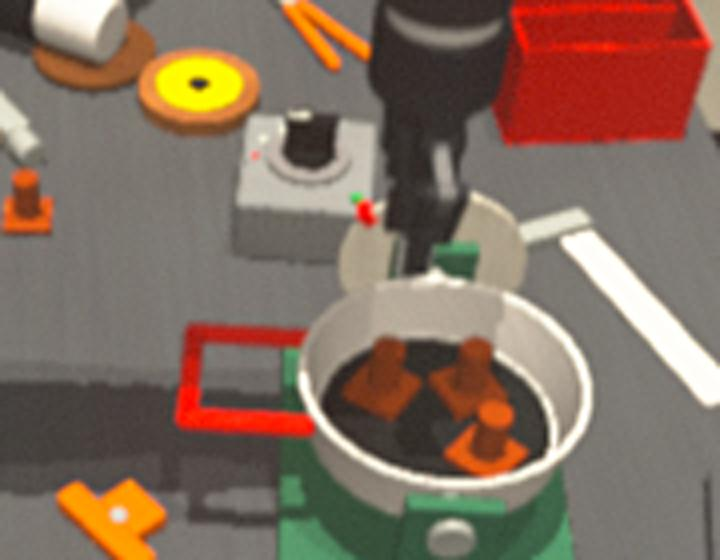

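View pics/p5.png

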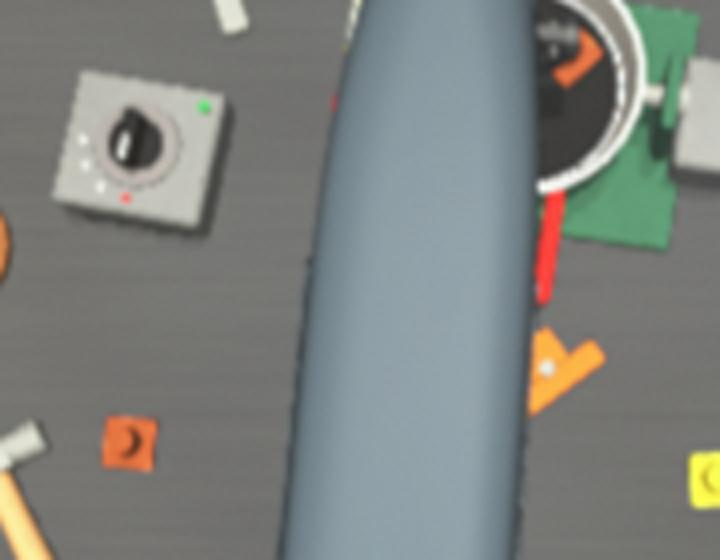

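Three are in the pan. The last rough part has been knocked from (402,289) to (359,304), near the hammer head, which sits about 68 mm from its boss.

Call:
{"method": "play_rows", "body": {"commands": [0.5,0.0246,0.0283,0,0,0.5,0.0246,0.0283,0,0,0.5,0.0246,0.0283,0,0,0.5,0.0246,0.0283,0,0,0.5,0.0246,0.0283,0,0,0.5,0.0246,0.0283,0,0,0.5,0.0246,0.0283,0,0,0.5,0.0246,0.0283,0,0,0.5,0.0246,0.0283,0,0,0.5,0.0246,0.0283,0,0,0.5,0,0,0.04,0,0.5,0,0,0.03,0]}}

```text
time: 22.17
tool_pos: [356.0, 305.9, 130.9]
eef_rot: [0.001, -0.003, 1.0, 0.0]
contact_force: [0.4, -0.4, -0.6]
finger_gap: 42.6
```

Call:
{"method": "play_rows", "body": {"commands": [0.5,0,0,0.02,0,0.5,0,0,0,0,0.5,0,0,0,0]}}

```text
time: 22.42
tool_pos: [355.4, 302.8, 109.7]
eef_rot: [-0.003, -0.0, 1.0, -0.002]
contact_force: [-0.0, -0.4, 0.6]
finger_gap: 42.5
```

```bash
python3 - <<'E'
from fit import *
ims={}
ims["side"]=im=snap("side"); crop(im,180,90,180,140,4,"p4")
print(fit(ims,rust,359,304.5,cams=("side",)))
E
python3 d.py 358.5 304.5 15
```

```text
(array([358.41533816, 304.3348887 ,   1.50822578]), np.float64(0.10247289972899731))
t 22.4667 tcp [356.9 303.5 111.8] x [-1.    -0.     0.002] y [-0.     1.    -0.001] z [-0.002 -0.001 -1.   ] F [-0.   0.5  0.1] gap 42.9 q [ 0.56 -0.09 -0.27  1.39 -0.    0.56]
tool shift m [-0.0017  0.0011  0.0968] rows 3.0
```

View pics/p4.png

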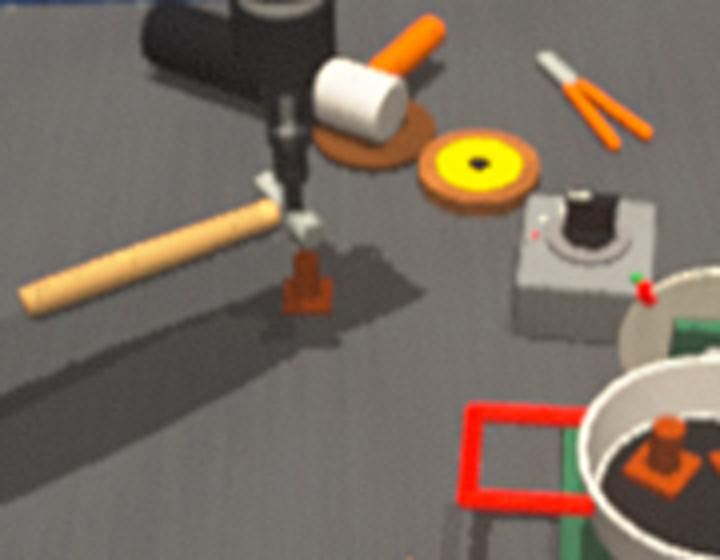

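Call:
{"method": "play_rows", "body": {"commands": [0.5,-0.002,0.001,0.035,0,0.5,0,0,0.035,0,0.5,0,0,0.02,0,0.5,0,0,0.006,0,0.5,0,0,0,0,0,0,0,0,0,0,0,0,0,0,0,0,0,0,0,0,0,0,0,0,0,0,0,0,0,0,0,0,-0.01,0,0,0,0,-0.03,0]}}

```text
time: 23.47
tool_pos: [355.9, 302.7, 53.0]
eef_rot: [-0.004, -0.0, 1.0, -0.002]
contact_force: [0.1, -0.8, -1.6]
finger_gap: 19.7
```

```bash
python3 - <<'E'
from h import *
im=snap("side"); crop(im,180,90,180,140,4,"p4")
E
python3 d.py 603.5 -40 200
```

```text
t 23.5167 tcp [360.8 305.9  61.9] x [-1.    -0.001 -0.004] y [-0.001  1.     0.003] z [ 0.004  0.003 -1.   ] F [1.7 2.  3.1] gap 19.9 q [ 0.56 -0.06 -0.35  1.28  0.    0.56]
tool shift m [-0.2429 -0.3458 -0.1381] rows 11.0
```

View pics/p4.png

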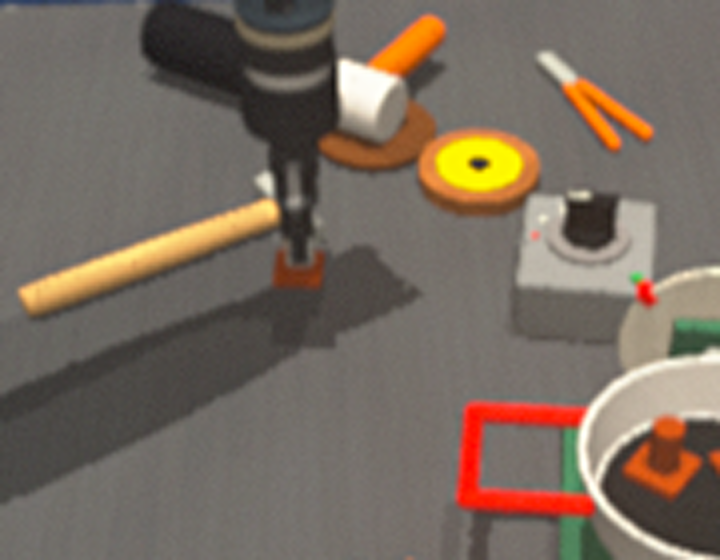

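Call:
{"method": "play_rows", "body": {"commands": [0,0,0,-0.035,0,0,0,0,-0.04,0,0,0,0,-0.04,0,0,0,0,-0.025,0,0,-0.0222,-0.0313,0,0,0,-0.0222,-0.0313,0,0,0,-0.0222,-0.0313,0,0,0,-0.0222,-0.0313,0,0,0,-0.0222,-0.0313,0,0,0,-0.0222,-0.0313,0,0,0,-0.0222,-0.0313,0,0,0,-0.0222,-0.0313,0,0]}}

```text
time: 24.52
tool_pos: [538.1, 52.9, 197.1]
eef_rot: [0.001, -0.0, 1.0, 0.0]
contact_force: [0.9, 0.4, -0.4]
finger_gap: 19.3
```

Call:
{"method": "play_rows", "body": {"commands": [0,-0.0222,-0.0313,0,0,0,-0.0222,-0.0313,0,0,0,-0.0222,-0.0313,0,0,0,0,0,0,0,0,0,0,0,0]}}

```text
time: 24.93
tool_pos: [604.3, -41.2, 195.5]
eef_rot: [-0.001, 0.001, 1.0, 0.0]
contact_force: [-0.0, 0.2, -1.2]
finger_gap: 19.2
```

```bash
 python3 - <<'E'
from fit import *
im=snap("side"); crop(im,250,110,180,140,4,"p6")
E
python3 d.py 603.5 -40 92
```

```text
t 24.9833 tcp [603.7 -39.8 196. ] x [-1.     0.001  0.001] y [0.001 1.    0.001] z [-0.001  0.001 -1.   ] F [ 0.6  0.1 -0.7] gap 19.8 q [-0.18  0.26  0.26  1.58  0.   -0.18]
tool shift m [ 1.00e-04 -3.00e-04  1.04e-01] rows 3.0
```

View pics/p6.png

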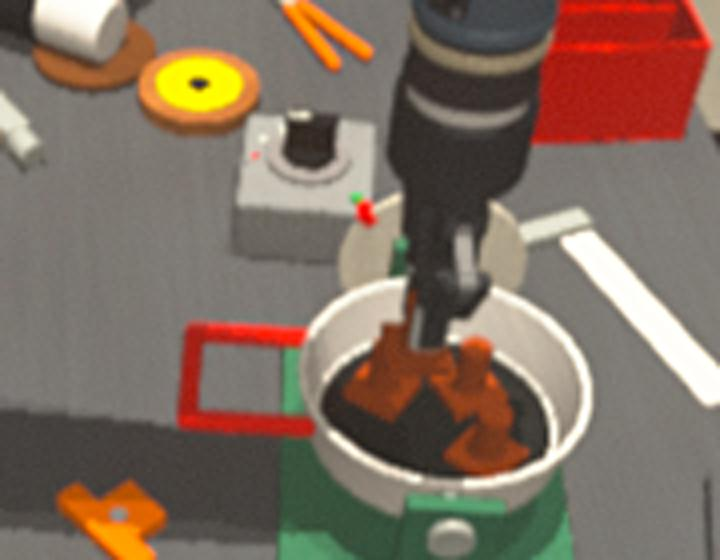

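Call:
{"method": "play_rows", "body": {"commands": [0,0,0,0.035,0,0,0,0,0.03,0,0,0,0,0.016,0,0,0,0,0.008,0,0,0,0,0.006,0,0,0,0,0.005,0,0,0,0,0.004,0,0,0,0,0.002,0,0,0,0,0,0]}}

```text
time: 25.73
tool_pos: [605.0, -38.9, 94.4]
eef_rot: [0.002, -0.001, 1.0, -0.0]
contact_force: [-2.4, 1.0, 5.7]
finger_gap: 19.8
```

```bash
 python3 - <<'E'
from fit import *
st()
im=snap("side"); crop(im,250,110,180,140,4,"p6")
E
```

```text
t 25.7333 tcp [605.  -38.9  94.4] x [-1.    -0.001 -0.004] y [-0.001  1.    -0.   ] z [ 0.004 -0.    -1.   ] F [-2.4  1.   5.7] gap 19.8 q [-0.18  0.27  0.07  1.37  0.   -0.18]
```

View pics/p6.png

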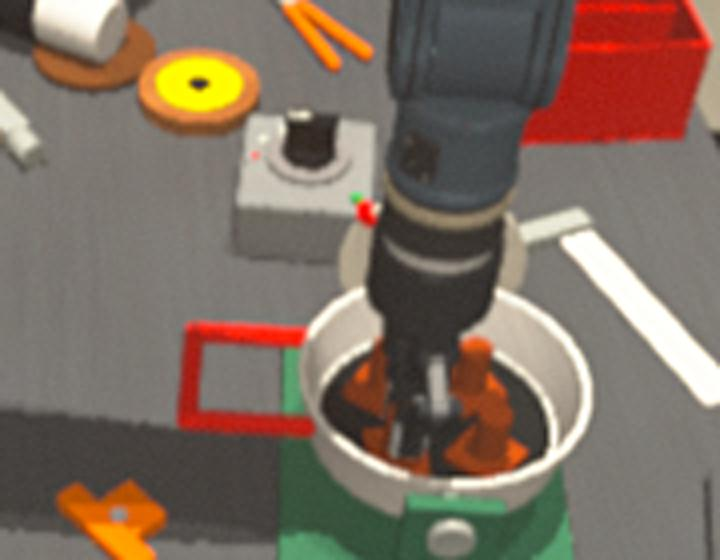

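Call:
{"method": "play_rows", "body": {"commands": [0,0,0,0.003,0,0,0,0,0,0,0.3,0,0,0,0,0.42,0,0,0,0,0.42,0,0,0,0,0.42,0,0,0,0,0.42,0,0,-0.015,0,0.42,0,0,-0.03,0,0.42,0,0,-0.04,0,0.42,0,0,-0.03,0,0.42,0.04,0,0,0,0.42,0.04,0,0,0]}}

```text
time: 26.78
tool_pos: [527.3, -40.2, 204.8]
eef_rot: [0.003, -0.001, 1.0, -0.001]
contact_force: [-1.0, 0.4, 0.4]
finger_gap: 35.8
```

Call:
{"method": "play_rows", "body": {"commands": [0.42,0.02,0.02,0,0,0.42,0.02,0.02,0,0,0.42,0.015,0.015,0,0,0.5,0,0,0,-6.8,0.5,0,0,0,-6.8,0.5,0,0,0,-6.8,0.5,0,0,0,-6.8,0.5,0,0,0,-6.8,0.5,0,0,0,-6.8,0.5,0,0,0,-6.8,0.5,0,0,0,-6.8,0.5,0,0,0,-6.8]}}

```text
time: 27.78
tool_pos: [468.7, 15.7, 202.0]
eef_rot: [-0.0, -0.512, 0.859, 0.0]
contact_force: [0.1, -0.0, 0.4]
finger_gap: 42.7
```

Call:
{"method": "play_rows", "body": {"commands": [0.5,0,0,0,-6.8,0.5,0,0,0,-6.8,0.5,0,0,0,-7.1,0.5,0,0,0,0]}}

```text
time: 28.12
tool_pos: [468.7, 15.7, 202.0]
eef_rot: [-0.0, -0.656, 0.754, 0.0]
contact_force: [-1.0, -0.2, 0.2]
finger_gap: 42.8
```

```bash
 python3 - <<'E'
from fit import *
im=snap("side"); crop(im,250,110,180,140,4,"p6")
im=snap("top"); crop(im,225,105,120,110,5,"p5")
E
python3 d.py 469.5 13.5 150
```

```text
t 28.2167 tcp [468.7  15.7 202.1] x [-0.143 -0.99   0.   ] y [-0.99   0.143  0.   ] z [-0.  0. -1.] F [-0.1  0.7  0.2] gap 43.0 q [-0.11 -0.1  -0.11  1.57 -0.   -1.54]
tool shift m [ 0.002  -0.0011  0.0521] rows 2.0
```

View pics/p6.png

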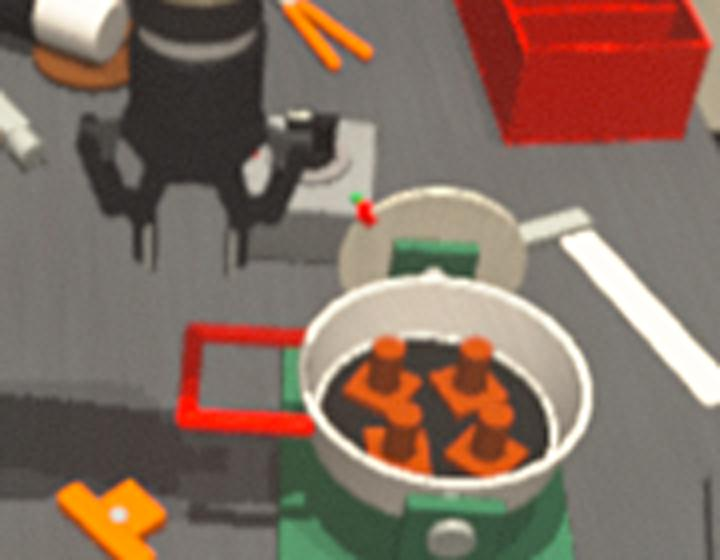

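View pics/p5.png

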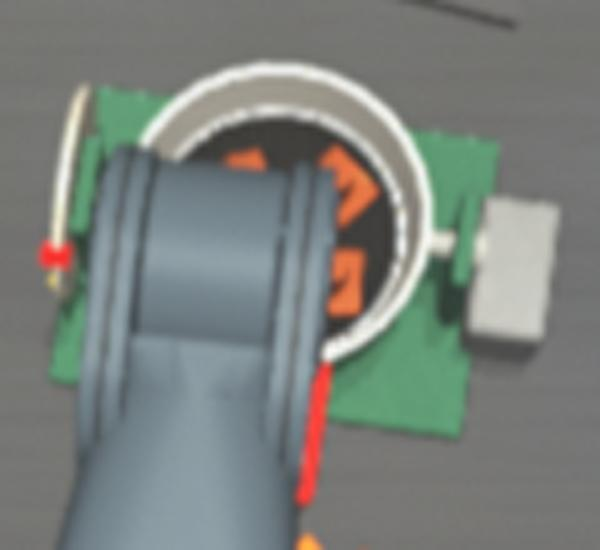

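All four rough parts stand in the pan at crop (388,375), (475,375), (405,435) and (495,435). The fingers straddle the handle bar line, so I'll grip the handle.

Call:
{"method": "play_rows", "body": {"commands": [0.5,0.001,0,0.03,0,0.5,0,0,0.03,0,0.5,0,0,0.03,0,0.5,0,0,0.018,0,0.5,0,0,0.006,0,0.5,0,0,0,0,0,0,0,0,0,0,0,0,0,0,0,0,0,0,0,0,0,0,0,0,0,0,0,0,0], "squeeze": 40}}

```text
time: 29.13
tool_pos: [471.0, 14.4, 90.6]
eef_rot: [0.002, -0.656, 0.755, -0.002]
contact_force: [3.0, -0.0, 3.6]
finger_gap: 12.4
```

```bash
 python3 - <<'E'
from fit import *
im=snap("side"); crop(im,250,110,180,140,4,"p6")
st()
E
```

```text
t 29.1833 tcp [471.   14.4  90.6] x [-0.14 -0.99 -0.  ] y [-0.99   0.14  -0.006] z [ 0.006 -0.001 -1.   ] F [ 3.4 -0.9  4.4] gap 12.7 q [-0.11 -0.08 -0.31  1.34 -0.   -1.54]
```

View pics/p6.png

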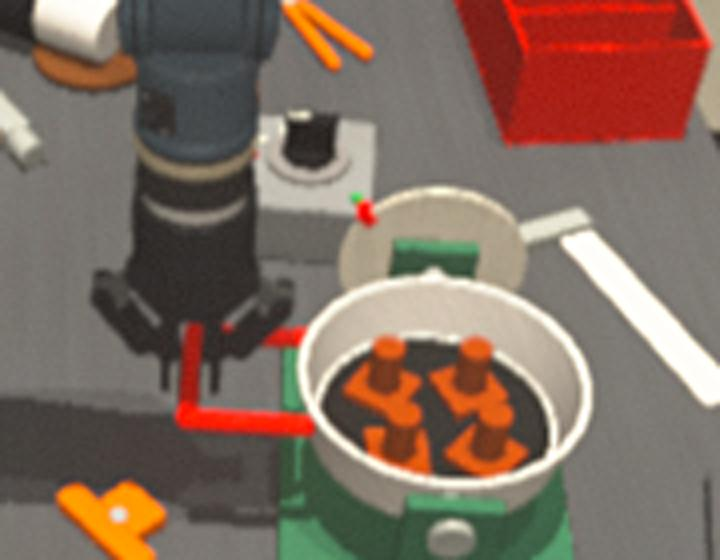

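Call:
{"method": "play_rows", "body": {"commands": [0,0,-0.0002,-0.0072,0,0,0,-0.0005,-0.0072,0,0,0,-0.0008,-0.0072,0,0,0,-0.0011,-0.0071,0,0,0,-0.0014,-0.0071,0,0,0,-0.0017,-0.007,0,0,0,-0.002,-0.0069,0,0,0,-0.0023,-0.0068,0,0,0,-0.0026,-0.0067,0,0,0,-0.0029,-0.0066,0,0,0,0,0,0,0,0,0,0,0]}}

```text
time: 30.18
tool_pos: [483.4, 12.7, 156.7]
eef_rot: [-0.001, -0.656, 0.755, 0.001]
contact_force: [4.0, 0.2, -8.2]
finger_gap: 12.4
```

```bash
 python3 - <<'E'
from fit import *
im=snap("side"); crop(im,250,90,180,140,4,"p6")
st()
E
```

```text
t 30.2333 tcp [483.4  12.7 156.7] x [-0.14 -0.99 -0.  ] y [-0.99   0.14   0.002] z [-0.002  0.    -1.   ] F [ 2.8 -0.2 -9.6] gap 12.4 q [-0.11 -0.06 -0.16  1.48  0.   -1.54]
```

View pics/p6.png

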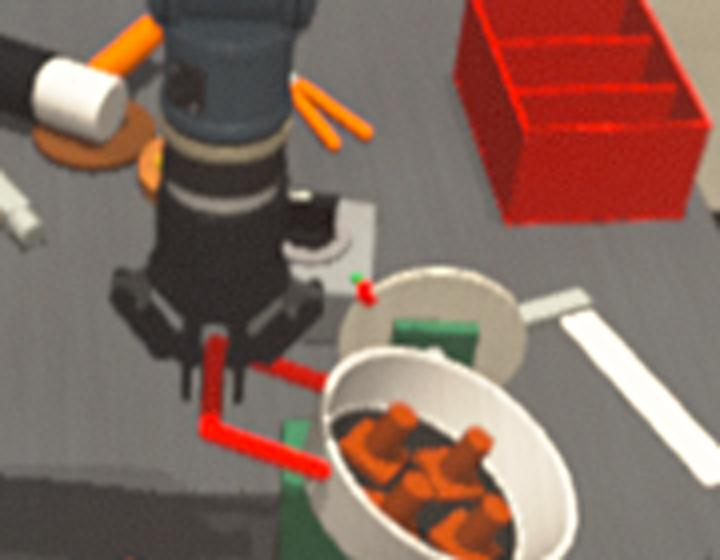

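Call:
{"method": "play_rows", "body": {"commands": [0,0,-0.0032,-0.0065,0,0,0,-0.0035,-0.0063,0,0,0,-0.0038,-0.0061,0,0,0,-0.004,-0.006,0,0,0,-0.0043,-0.0058,0,0,0,-0.0045,-0.0056,0,0,0,0,0,0,0,0,0,0,0,0,0,0,0,0]}}

```text
time: 30.98
tool_pos: [505.6, 9.6, 196.6]
eef_rot: [-0.001, -0.656, 0.755, 0.001]
contact_force: [-6.4, 2.4, -0.8]
finger_gap: 12.0
```

```bash
 python3 - <<'E'
from fit import *
im=snap("side","s40"); crop(im,260,120,130,110,6,"p6")
st()
im=snap("top"); crop(im,225,90,120,110,6,"p5")
st()
E
```

```text
t 31.0333 tcp [505.6   9.6 196.6] x [-0.14 -0.99 -0.  ] y [-0.99   0.14   0.002] z [-0.002  0.    -1.   ] F [-5.6  0.9 -2.3] gap 12.5 q [-0.11 -0.01 -0.02  1.55  0.   -1.54]
t 31.0833 tcp [505.7   9.6 196.6] x [-0.14 -0.99 -0.  ] y [-0.99   0.14   0.002] z [-0.002  0.    -1.   ] F [-6.1  1.5 -2.5] gap 12.6 q [-0.11 -0.01 -0.02  1.55  0.   -1.54]
```

View pics/p6.png

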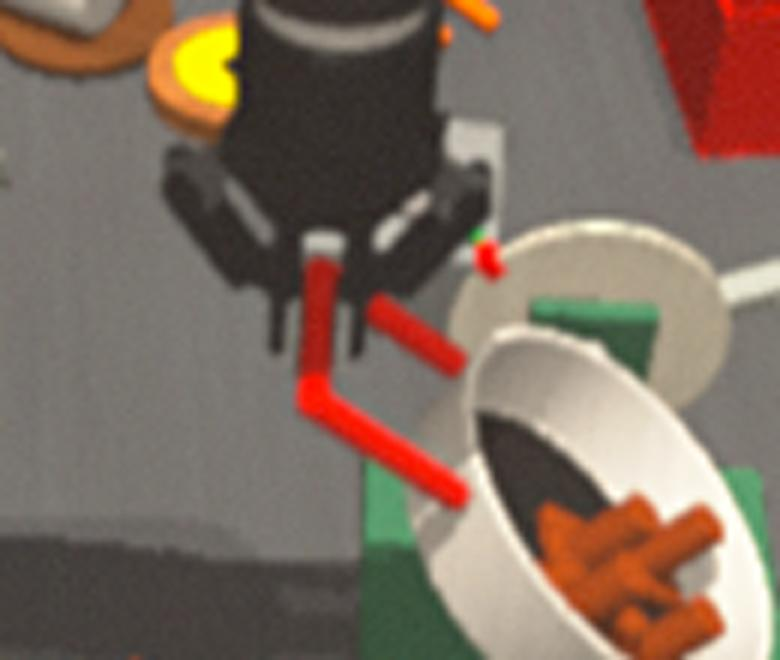

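View pics/p5.png

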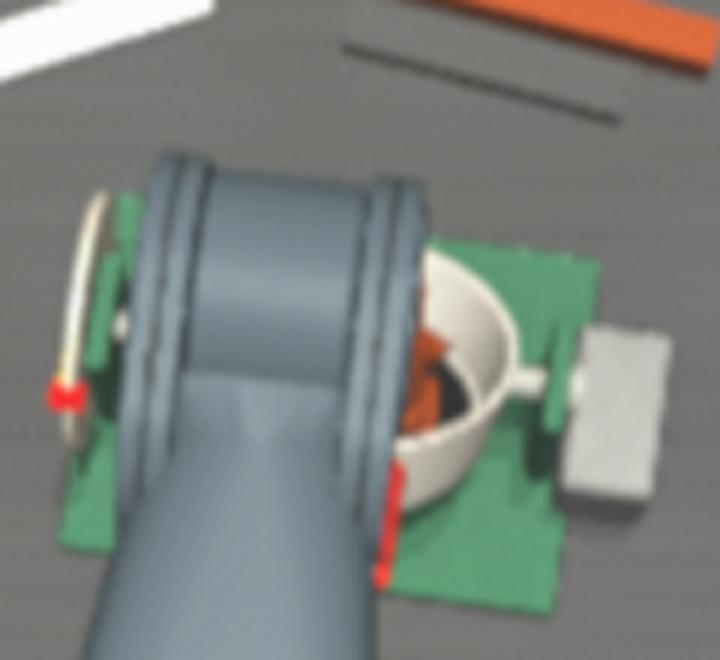

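```bash
 python3 - <<'E'
from fit import *
np.set_printoptions(suppress=True,precision=1)
H=np.array([633.5,-10,105]);yaw=-.14
def P(th,y,r=165):
    v=np.array([-r*np.cos(th),y,r*np.sin(th)]); return H+[np.cos(yaw)*v[0]-np.sin(yaw)*v[1],np.sin(yaw)*v[0]+np.cos(yaw)*v[1],v[2]]
def q(u,x0,y0,f): return (u-[x0,y0]+.5)*f-.5
print("level k3: near",q(proj("side",P(0,-40)),280,130,6),"far",q(proj("side",P(0,40)),280,130,6))
for d in range(32,50,2):
    print(d,"p6 near",q(proj("side",P(np.radians(d),-40)),260,120,6),"far",q(proj("side",P(np.radians(d),40)),260,120,6),"top near",q(proj("top",P(np.radians(d),-40)),225,90,6), P(np.radians(d),0))
# pointer crop
im=cv2.imread("pics/s40.png")[:,:,::-1]
crop(im,330,150,60,45,12,"ptr")
E
```

```text
level k3: near [ 99.1 513.1] far [110.4 382.6]
32 p6 near [285.5 431.2] far [294.  299.9] top near [375.5 605. ] [494.9   9.5 192.4]
34 p6 near [293.9 423.1] far [301.9 291.7] top near [376.7 596.7] [498.    9.1 197.3]
36 p6 near [302.7 415. ] far [310.2 283.6] top near [377.8 588. ] [501.3   8.6 202. ]
38 p6 near [311.9 407.2] far [319.  275.8] top near [379.1 578.9] [504.8   8.1 206.6]
40 p6 near [321.6 399.6] far [328.2 268.1] top near [380.3 569.5] [508.3   7.6 211.1]
42 p6 near [331.8 392.1] far [337.8 260.6] top near [381.7 559.8] [512.1   7.1 215.4]
44 p6 near [342.4 384.9] far [347.8 253.3] top near [383.  549.8] [516.    6.6 219.6]
46 p6 near [353.4 377.9] far [358.2 246.3] top near [384.5 539.5] [520.    6.  223.7]
48 p6 near [364.8 371.1] far [369.  239.5] top near [385.9 528.9] [524.2   5.4 227.6]
```

View pics/ptr.png

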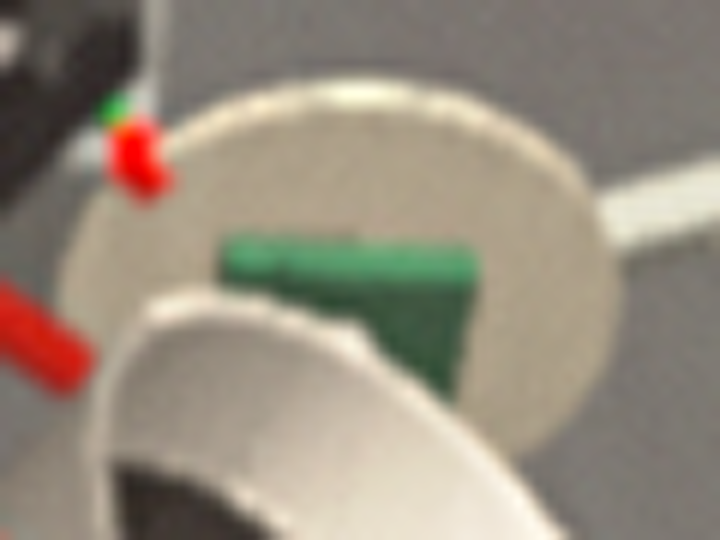

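Parts slid to the far wall but all stay in the pan, and the tilt estimates are 38–41°. I'll release and re-check with a clear view.

Call:
{"method": "play_rows", "body": {"commands": [0.2,0,0,0,0,0.4,0,0,0,0,0.5,0,0,0,0,0.5,0,0,0,0,0.5,0,0,-0.02,0,0.5,0,0,-0.03,0,0.5,0,0,-0.04,0,0.5,-0.03,0.02,0,0,0.5,-0.03,0.02,0,0,0.5,-0.03,0.02,0,0,0.5,-0.03,0.02,0,0,0.5,-0.03,0.02,0,0]}}

```text
time: 32.08
tool_pos: [429.2, 173.0, 285.8]
eef_rot: [0.002, -0.655, 0.755, -0.001]
contact_force: [-0.1, 0.4, 1.0]
finger_gap: 42.3
```

Call:
{"method": "play_rows", "body": {"commands": [0.5,-0.035,0.01,0,0,0.5,-0.035,0.01,0,0,0.5,-0.035,0.01,0,0,0.5,0,0,0,0]}}

```text
time: 32.42
tool_pos: [413.2, 285.6, 284.9]
eef_rot: [0.002, -0.658, 0.753, 0.001]
contact_force: [0.1, -0.3, 0.0]
finger_gap: 43.0
```

```bash
 python3 - <<'E'
from fit import *
im=snap("side","s41"); crop(im,280,130,130,110,6,"p6")
im=snap("top","t41"); crop(im,225,90,120,110,6,"p5")
st()
E
```

```text
t 32.5167 tcp [414.2 281.2 285. ] x [-0.137 -0.991 -0.   ] y [-0.991  0.137 -0.002] z [ 0.002  0.    -1.   ] F [-0.1 -0.8 -0.4] gap 42.7 q [ 0.46  0.    0.16  1.73 -0.   -0.97]
```

View pics/p6.png

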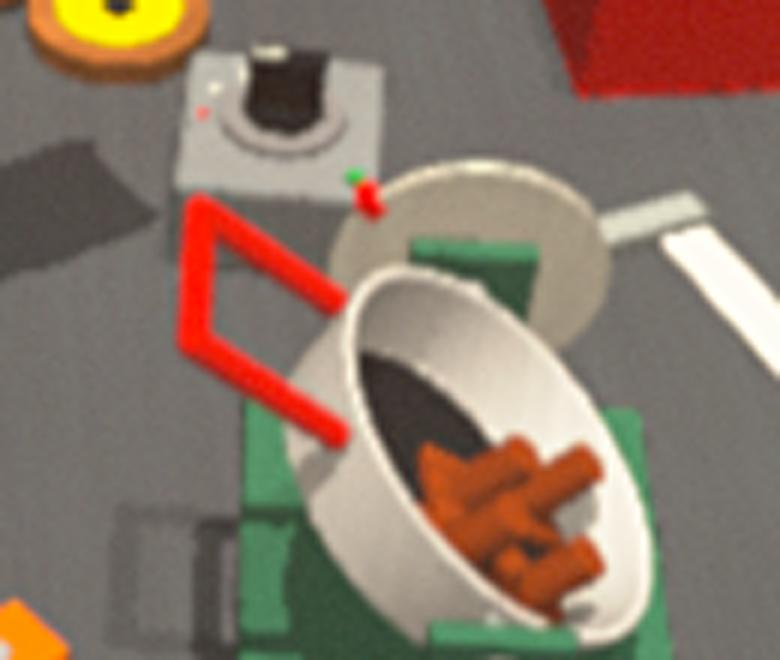

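View pics/p5.png

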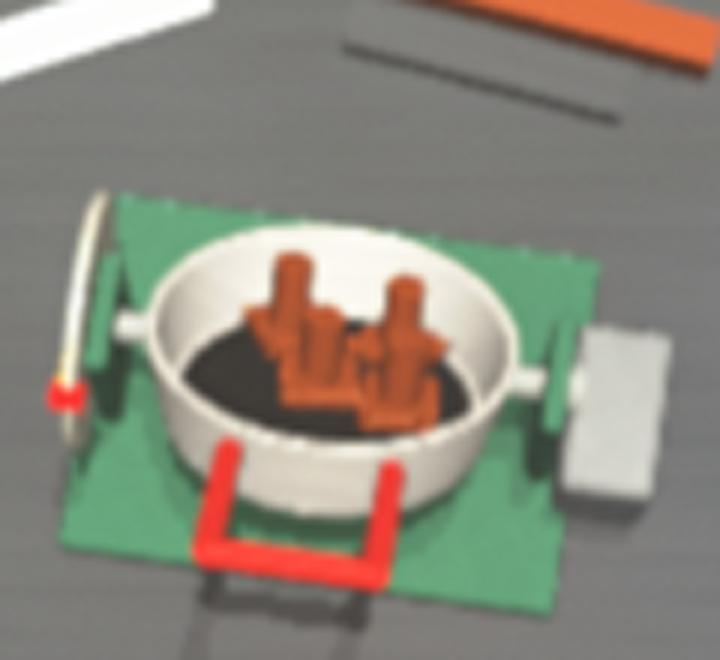

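```bash
cat > tilt.py <<'E'
from fit import *
def redmask(im,c,s=4):
    x0,y0,w,h=(285,150,75,75) if c=="side" else (250,155,45,60)
    im=cv2.resize(im[y0:y0+h,x0:x0+w],None,fx=s,fy=s,interpolation=cv2.INTER_LINEAR)
    H=cv2.cvtColor(im,cv2.COLOR_RGB2HSV).astype(int)
    return (((H[...,0]<6)|(H[...,0]>174))&(H[...,1]>150)&(H[...,2]>90)).astype(np.uint8),(x0,y0),s
def render(p,th,c,shape,o,s):
    yaw=p[2]; r=np.zeros(shape,np.uint8)
    def W(x,y,z): 
        a=np.array([x*np.cos(th)+z*np.sin(th),y,-x*np.sin(th)+z*np.cos(th)])
        return np.array([p[0]+np.cos(yaw)*a[0]-np.sin(yaw)*a[1],p[1]+np.sin(yaw)*a[0]+np.cos(yaw)*a[1],p[3]+a[2]])
    K=cam(c)
    def seg(a,b):
        A,B=W(*a),W(*b); d=np.linalg.norm((A+B)/2-K[2]); t=int(round(14*K[0][0,0]/d*s))
        q=[tuple(np.round(((proj(c,X)-o+.5)*s-.5)*16).astype(int)) for X in(A,B)]
        q=[tuple(int(v) for v in u) for u in q]
        n=((q[1][0]-q[0][0])**2+(q[1][1]-q[0][1])**2)**.5
        cv2.line(r,(q[0][0]//16,q[0][1]//16),(q[1][0]//16,q[1][1]//16),1,t)
    seg((-165,-40,0),(-165,40,0)); seg((-165,-40,0),(-97,-40,0)); seg((-165,40,0),(-97,40,0))
    return r
def cost(p,th,ims):
    t=0
    for c,im in ims.items():
        m,o,s=redmask(im,c); r=render(p,th,c,m.shape,np.array(o),s); t+=1-(m&r).sum()/(m|r).sum()
    return t
def est(p,ims,rng=np.arange(-5,52,.5)):
    v=[cost(p,np.radians(d),ims) for d in rng]; i=int(np.argmin(v)); return rng[i],v[i]
P0=[633.5,-10,-.14,105]
E
python3 - <<'E'
from tilt import *
L=lambda n:cv2.imread(f"pics/{n}.png")[:,:,::-1]
A={"side":L("side0"),"top":L("top0")}; B={"side":L("s41"),"top":L("t41")}
g=minimize(lambda p:cost(p,0,A),P0,method="Nelder-Mead",options=dict(initial_simplex=[P0]+[list(np.array(P0)+d) for d in((5,0,0,0),(0,5,0,0),(0,0,.05,0),(0,0,0,5))],maxiter=200))
print(g.x,g.fun,cost(P0,0,A))
for p in(P0,list(g.x)):
    for I in(A,B): print([est(p,I)]+[est(p,{c:I[c]}) for c in I])
E
```

```text
[ 6.34590065e+02 -8.01325344e+00 -1.42279169e-01  1.04487070e+02] 0.2815605525418692 0.4541716530256833
[(np.float64(1.0), np.float64(0.33637804585173003)), (np.float64(1.0), np.float64(0.16371395318763737)), (np.float64(2.0), np.float64(0.16501854140914707))]
[(np.float64(39.0), np.float64(0.403104712348447)), (np.float64(39.0), np.float64(0.19721166032953108)), (np.float64(38.5), np.float64(0.17690327326222877))]
[(np.float64(0.0), np.float64(0.2815605525418692)), (np.float64(0.0), np.float64(0.14681330329932418)), (np.float64(-3.5), np.float64(0.11208053691275166))]
[(np.float64(38.0), np.float64(0.3374518582966888)), (np.float64(38.5), np.float64(0.18796037592075188)), (np.float64(38.0), np.float64(0.14722896062698265))]
```

```bash
 python3 - <<'E'
from tilt import *
a=cv2.imread("pics/t41.png"); b=cv2.imread("pics/top0.png")
z=lambda i:cv2.resize(i[115:175,222:252],None,fx=10,fy=10,interpolation=cv2.INTER_CUBIC)
cv2.imwrite("pics/z.png",np.hstack([z(b),z(a)]))
# predicted points on disc outer face, y=+116..128
for y in(120,128):
  for R_ in(45,66):
    for d in(0,36,38,40,42,44):
        t=np.radians(d); yaw=-.142; v=(-R_*np.cos(t),y)
        X=(634+np.cos(yaw)*v[0]-np.sin(yaw)*v[1],-9+np.sin(yaw)*v[0]+np.cos(yaw)*v[1],105+R_*np.sin(t))
        print(y,R_,d,((proj("top",X)-[222,115]+.5)*10).round())
E
```

```text
120 45 0 [175. 431.]
120 45 36 [172. 381.]
120 45 38 [172. 377.]
120 45 40 [172. 373.]
120 45 42 [172. 369.]
120 45 44 [172. 364.]
120 66 0 [164. 497.]
120 66 36 [159. 426.]
120 66 38 [159. 420.]
120 66 40 [159. 413.]
120 66 42 [160. 407.]
120 66 44 [160. 400.]
128 45 0 [149. 427.]
128 45 36 [145. 378.]
128 45 38 [146. 373.]
128 45 40 [146. 369.]
128 45 42 [146. 365.]
128 45 44 [146. 360.]
128 66 0 [138. 494.]
128 66 36 [132. 422.]
128 66 38 [133. 416.]
128 66 40 [133. 410.]
128 66 42 [133. 403.]
128 66 44 [133. 397.]
```

View pics/z.png

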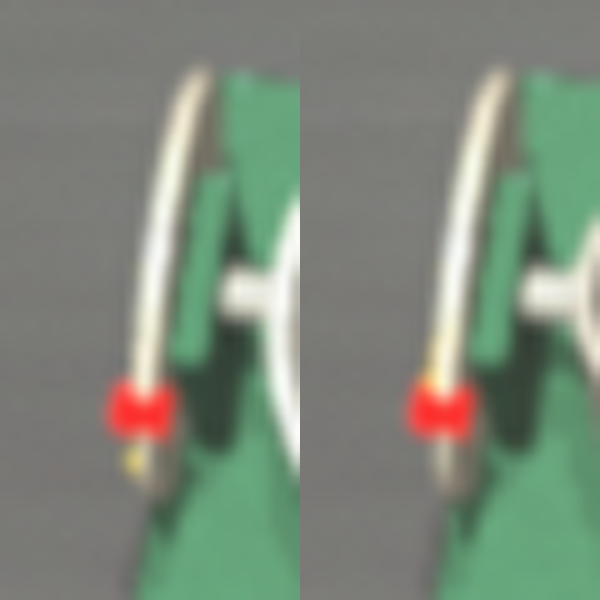

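Call:
{"method": "play_rows", "body": {"commands": [0.5,0,0,0,7.1,0.5,0,0,0,7.1,0.5,0,0,0,7.1,0.5,0,0,0,7.1,0.5,0,0,0,7.1,0.5,0,0,0,7.1,0.5,0,0,0,7.1,0.5,0,0,0,7.1,0.5,0,0,0,7.1,0.5,0,0,0,7.1,0.5,0,0,0,7.1,0.5,0,0,0,7.1]}}

```text
time: 33.52
tool_pos: [415.1, 278.4, 285.2]
eef_rot: [0.001, 0.033, 0.999, 0.0]
contact_force: [0.5, -0.1, 0.2]
finger_gap: 42.4
```

Call:
{"method": "play_rows", "body": {"commands": [0.5,0,0,0,7.1,0.5,0,0,0,0]}}

```text
time: 33.68
tool_pos: [415.0, 278.5, 285.1]
eef_rot: [0.001, 0.093, 0.996, 0.0]
contact_force: [0.7, 0.1, 0.4]
finger_gap: 42.9
```

```bash
 python3 - <<'E'
from tilt import *
im=snap("top"); crop(im,155,140,60,60,10,"k1")
print(((proj("side",(591,294,104))-[280,130]+.5)*6).round(),((proj("top",(591,294,104))-[155,140]+.5)*10).round())
E
python3 d.py 591 294 170;
```

```text
[293.  54.] [263. 229.]
t 33.7333 tcp [414.9 278.7 285. ] x [-0.984  0.18  -0.001] y [0.18  0.984 0.   ] z [ 0.001  0.    -1.   ] F [-0.2  0.5 -0. ] gap 42.7 q [ 0.46  0.    0.16  1.73 -0.    0.64]
tool shift m [-0.1703  0.0466  0.1153] rows 6.0
```

View pics/k1.png

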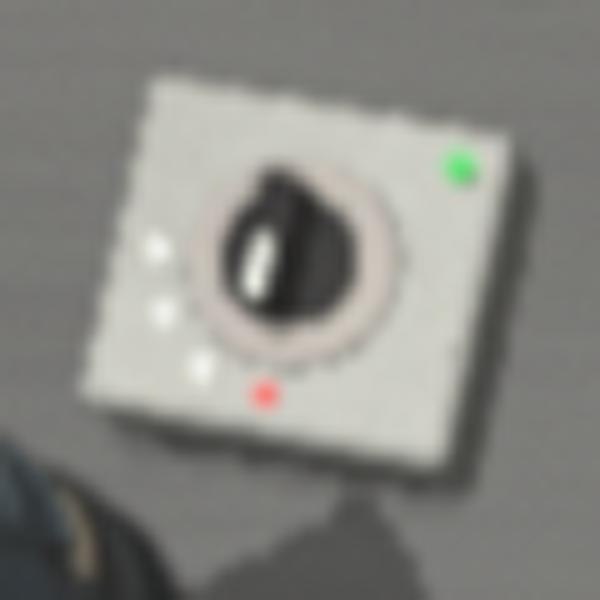

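Call:
{"method": "play_rows", "body": {"commands": [0.5,-0.0284,0.0078,0,0,0.5,-0.0284,0.0078,0,0,0.5,-0.0284,0.0078,0.02,0,0.5,-0.0284,0.0078,0.03,0,0.5,-0.0284,0.0078,0.03,0,0.5,-0.0284,0.0078,0.035,0,0.5,0,0,0.02,0,0.5,0,0,0,0,0.5,0,0,0,0]}}

```text
time: 34.48
tool_pos: [586.0, 293.8, 151.1]
eef_rot: [-0.002, 0.09, 0.996, -0.001]
contact_force: [-0.8, 0.6, 1.1]
finger_gap: 43.0
```

```bash
 python3 - <<'E'
from tilt import *
im=snap("side"); crop(im,280,90,100,80,7,"p6")
print(((proj("side",(591,294,150))-[280,90]+.5)*7).round())
im=snap("top"); crop(im,155,120,80,80,7,"p5")
E
python3 d.py 591 294 77;
```

```text
[350. 257.]
t 34.5833 tcp [587.7 295.1 156.1] x [-0.984  0.179 -0.003] y [0.179 0.984 0.002] z [ 0.004  0.001 -1.   ] F [ 0.7 -0.2  0.5] gap 42.6 q [ 0.36  0.39  0.35  1.53 -0.    0.54]
tool shift m [-0.0031 -0.0007  0.0791] rows 2.0
```

View pics/p6.png

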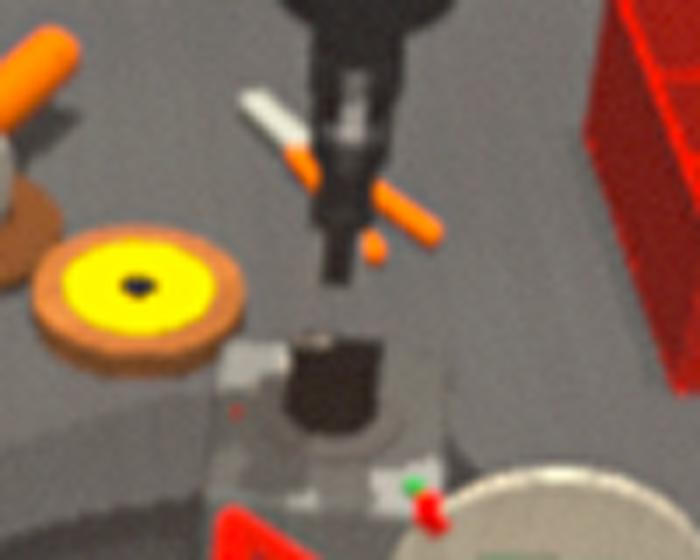

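Call:
{"method": "play_rows", "body": {"commands": [0.5,-0.0015,0,0.025,0,0.5,0,0,0.025,0,0.5,0,0,0.014,0,0.5,0,0,0.008,0,0.5,0,0,0,0,0.5,0,0,0,0]}}

```text
time: 35.08
tool_pos: [589.3, 295.4, 83.7]
eef_rot: [0.002, 0.09, 0.996, 0.001]
contact_force: [0.4, -0.5, -0.4]
finger_gap: 42.6
```

```bash
 python3 - <<'E'
from tilt import *
im=snap("side"); crop(im,280,90,100,80,7,"p6")
st()
E
```

```text
t 35.1333 tcp [589.8 295.5  84.2] x [-0.984  0.179 -0.004] y [0.179 0.984 0.002] z [ 0.004  0.002 -1.   ] F [-0.   0.1 -0.2] gap 42.7 q [0.36 0.41 0.23 1.39 0.   0.54]
```

View pics/p6.png

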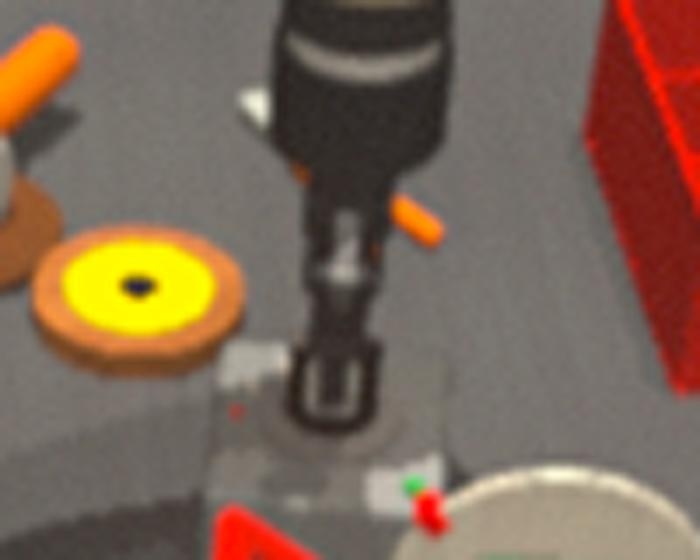

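Call:
{"method": "play_rows", "body": {"commands": [0.5,0,-0.001,0.004,0,0.3,0,0,0,0,0.1,0,0,0,0,0,0,0,0,0,0,0,0,0,0,0,0,0,0,0,0,0,0,0,0], "squeeze": 50}}

```text
time: 35.72
tool_pos: [588.9, 295.3, 78.1]
eef_rot: [0.001, 0.09, 0.996, 0.002]
contact_force: [0.5, 5.2, 1.9]
finger_gap: 13.3
```

```bash
 python3 - <<'E'
from tilt import *
s,_=st(); print(s["ft_torque"].round(2))
E
```

```text
t 35.7167 tcp [588.9 295.3  78.1] x [-0.984  0.179 -0.001] y [0.179 0.984 0.003] z [ 0.002  0.003 -1.   ] F [0.5 5.2 1.9] gap 13.3 q [0.36 0.41 0.22 1.38 0.   0.54]
[ 0.96 -0.1  -0.08]
```

Call:
{"method": "play_rows", "body": {"commands": [0,0,0,0,5.7,0,0,0,0,5.7,0,0,0,0,5.7,0,0,0,0,5.7,0,0,0,0,5.7,0,0,0,0,5.7,0,0,0,0,5.7,0,0,0,0,5.7,0,0,0,0,5.7,0,0,0,0,5.7,0,0,0,0,0,0,0,0,0,0]}}

```text
time: 36.72
tool_pos: [589.3, 295.9, 78.1]
eef_rot: [-0.0, 0.554, 0.832, 0.003]
contact_force: [0.3, 6.0, 1.9]
finger_gap: 12.9
```

```bash
 python3 - <<'E'
from tilt import *
s,_=st(); print(s["ft_torque"].round(2))
im={"side":snap("side")}; crop(im["side"],280,90,130,110,6,"p6")
print(est([634.5,-8,-.142,104.5],im))
E
```

```text
t 36.7167 tcp [589.3 295.9  78.1] x [-0.386  0.923  0.003] y [0.923 0.386 0.004] z [ 0.003  0.004 -1.   ] F [0.3 6.  1.9] gap 12.9 q [0.36 0.41 0.22 1.38 0.   1.54]
[ 1.29 -0.21 -0.01]
(np.float64(38.5), np.float64(0.1879347413684077))
```

View pics/p6.png

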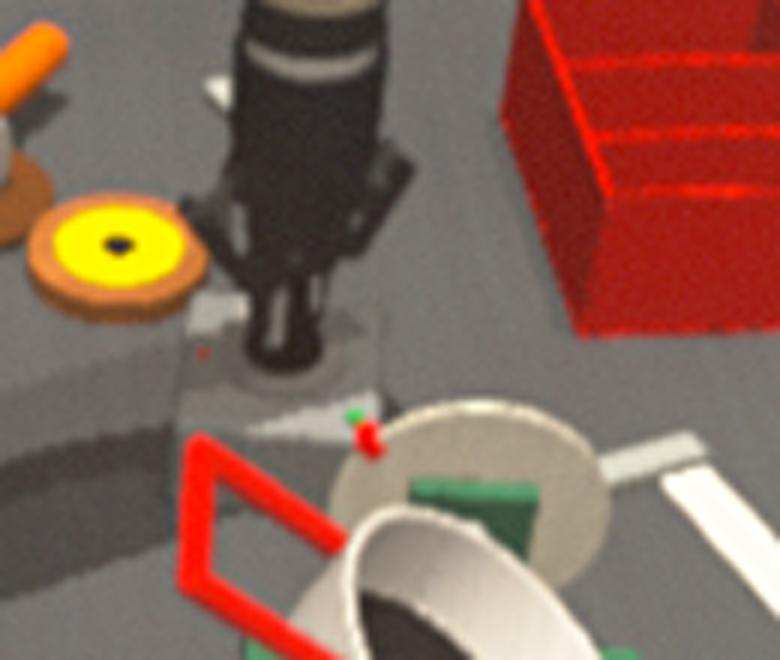

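The tool turned 57° with the bar held and the tilt unchanged at 38.5°. I'll let it run.

Call:
{"method": "play_rows", "body": {"commands": [0,0,0,0,0,0,0,0,0,0,0,0,0,0,0,0,0,0,0,0,0,0,0,0,0,0,0,0,0,0,0,0,0,0,0,0,0,0,0,0,0,0,0,0,0,0,0,0,0,0,0,0,0,0,0,0,0,0,0,0]}}

```text
time: 37.77
tool_pos: [589.4, 295.9, 78.1]
eef_rot: [-0.0, 0.554, 0.832, 0.003]
contact_force: [2.2, 7.2, 1.1]
finger_gap: 12.9
```

Call:
{"method": "play_rows", "body": {"commands": [0,0,0,0,0,0,0,0,0,0,0,0,0,0,0,0,0,0,0,0,0,0,0,0,0,0,0,0,0,0,0,0,0,0,0,0,0,0,0,0,0,0,0,0,0,0,0,0,0,0,0,0,0,0,0,0,0,0,0,0]}}

```text
time: 38.77
tool_pos: [589.3, 296.0, 78.1]
eef_rot: [-0.0, 0.554, 0.832, 0.003]
contact_force: [1.5, 6.7, 1.0]
finger_gap: 13.0
```

```bash
 python3 - <<'E'
from tilt import *
s,_=st(); print(s["ft_torque"].round(2))
im={"side":snap("side")}; crop(im["side"],280,90,130,130,5,"p6")
print(est([634.5,-8,-.142,104.5],im))
E
```

```text
t 38.7667 tcp [589.3 296.   78.1] x [-0.386  0.922  0.003] y [0.922 0.386 0.004] z [ 0.003  0.004 -1.   ] F [1.5 6.7 1. ] gap 13.0 q [0.36 0.41 0.22 1.38 0.   1.54]
[ 1.33 -0.3  -0.02]
(np.float64(38.5), np.float64(0.18832153690596565))
```

View pics/p6.png

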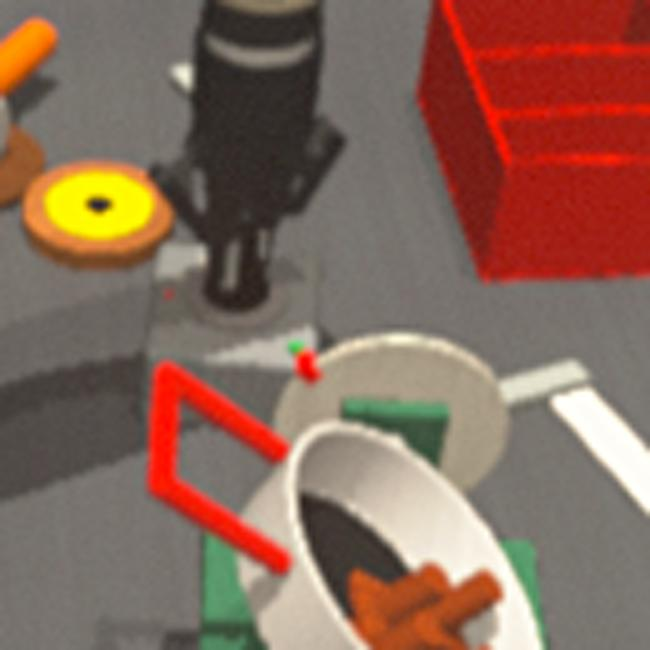

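The tilt is steady and the parts are at rest. I'll wait four more seconds, which makes over six in total.

Call:
{"method": "play_rows", "body": {"commands": [0,0,0,0,0,0,0,0,0,0,0,0,0,0,0,0,0,0,0,0,0,0,0,0,0,0,0,0,0,0,0,0,0,0,0,0,0,0,0,0,0,0,0,0,0,0,0,0,0,0,0,0,0,0,0,0,0,0,0,0]}}

```text
time: 39.82
tool_pos: [589.4, 295.9, 78.1]
eef_rot: [-0.0, 0.554, 0.832, 0.003]
contact_force: [2.0, 5.9, 1.3]
finger_gap: 12.9
```

Call:
{"method": "play_rows", "body": {"commands": [0,0,0,0,0,0,0,0,0,0,0,0,0,0,0,0,0,0,0,0,0,0,0,0,0,0,0,0,0,0,0,0,0,0,0,0,0,0,0,0,0,0,0,0,0,0,0,0,0,0,0,0,0,0,0,0,0,0,0,0]}}

```text
time: 40.82
tool_pos: [589.4, 296.0, 78.1]
eef_rot: [-0.0, 0.554, 0.832, 0.003]
contact_force: [1.2, 6.4, 1.7]
finger_gap: 13.2
```

Call:
{"method": "play_rows", "body": {"commands": [0,0,0,0,0,0,0,0,0,0,0,0,0,0,0,0,0,0,0,0,0,0,0,0,0,0,0,0,0,0,0,0,0,0,0,0,0,0,0,0,0,0,0,0,0,0,0,0,0,0,0,0,0,0,0,0,0,0,0,0]}}

```text
time: 41.82
tool_pos: [589.4, 296.0, 78.1]
eef_rot: [-0.0, 0.554, 0.832, 0.003]
contact_force: [2.1, 7.0, 1.9]
finger_gap: 13.0
```

Call:
{"method": "play_rows", "body": {"commands": [0,0,0,0,0,0,0,0,0,0,0,0,0,0,0,0,0,0,0,0,0,0,0,0,0,0,0,0,0,0,0,0,0,0,0,0,0,0,0,0,0,0,0,0,0,0,0,0,0,0,0,0,0,0,0,0,0,0,0,0]}}

```text
time: 42.82
tool_pos: [589.3, 295.9, 78.1]
eef_rot: [-0.0, 0.554, 0.832, 0.003]
contact_force: [2.4, 7.1, 0.9]
finger_gap: 13.0
```

```bash
 python3 - <<'E'
from tilt import *
s,_=st(); print(s["ft_torque"].round(2))
im=snap("side"); crop(im,280,90,130,130,5,"p6"); print(est([634.5,-8,-.142,104.5],{"side":im}))
im=snap("top"); crop(im,145,120,90,80,7,"p5")
E
```

```text
t 42.8167 tcp [589.3 295.9  78.1] x [-0.386  0.923  0.003] y [0.923 0.386 0.004] z [ 0.003  0.004 -1.   ] F [2.4 7.1 0.9] gap 13.0 q [0.36 0.41 0.22 1.38 0.   1.54]
[ 1.28 -0.28 -0.04]
(np.float64(38.5), np.float64(0.18884391601315453))
```

View pics/p5.png

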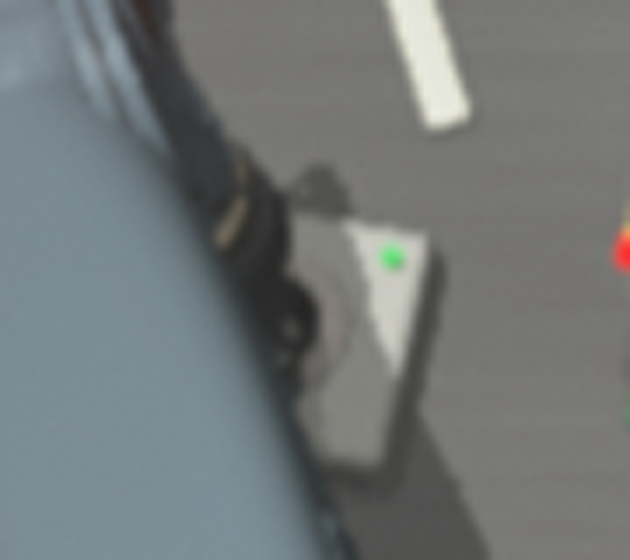

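Call:
{"method": "play_rows", "body": {"commands": [0,0,0,0,-5.7,0,0,0,0,-5.7,0,0,0,0,-5.7,0,0,0,0,-5.7,0,0,0,0,-5.7,0,0,0,0,-5.7,0,0,0,0,-5.7,0,0,0,0,-5.7,0,0,0,0,-5.7,0,0,0,0,-5.7,0,0,0,0,-1,0,0,0,0,0]}}

```text
time: 43.92
tool_pos: [589.0, 295.3, 78.1]
eef_rot: [0.001, 0.082, 0.997, 0.002]
contact_force: [0.3, 5.6, 2.6]
finger_gap: 12.9
```

Call:
{"method": "play_rows", "body": {"commands": [0,0,0,0,0,0.2,0,0,0,0,0.4,0,0,0,0,0.5,0,0,0,0,0.5,0,0,0,0,0.5,0,0,-0.02,0,0.5,0,0,-0.03,0,0.5,0,0,-0.04,0,0.5,0,0,-0.04,0,0.5,0,0,-0.04,0,0.5,0,0,-0.03,0,0.5,0.03,0,0,0]}}

```text
time: 44.92
tool_pos: [567.7, 298.7, 284.4]
eef_rot: [0.009, 0.084, 0.996, 0.003]
contact_force: [1.0, 1.2, 0.5]
finger_gap: 42.6
```

Call:
{"method": "play_rows", "body": {"commands": [0.5,0.035,-0.01,0,0,0.5,0.035,-0.01,0,0,0.5,0.035,-0.01,0,0,0.5,0.03,-0.01,0,0,0.5,0,0,0,0]}}

```text
time: 45.33
tool_pos: [412.8, 279.6, 276.8]
eef_rot: [-0.002, 0.081, 0.997, -0.001]
contact_force: [-0.0, 0.9, 0.5]
finger_gap: 42.8
```

```bash
 python3 - <<'E'
from tilt import *
s,_=st()
a=snap("side"); print(est([634.5,-8,-.142,104.5],{"side":a})); crop(a,280,130,130,110,5,"p6")
im=snap("top"); crop(im,155,140,60,60,10,"k1")
E
```

```text
t 45.3333 tcp [412.8 279.6 276.8] x [-0.987  0.161  0.005] y [ 0.16   0.987 -0.003] z [-0.005 -0.002 -1.   ] F [-0.   0.9  0.5] gap 42.8 q [0.46 0.   0.14 1.72 0.   0.62]
(np.float64(38.5), np.float64(0.1885881306392172))
```

View pics/k1.png

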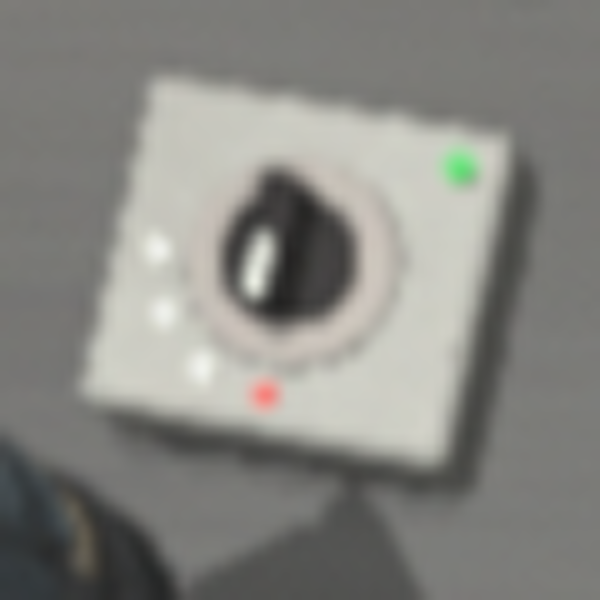

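View pics/p6.png

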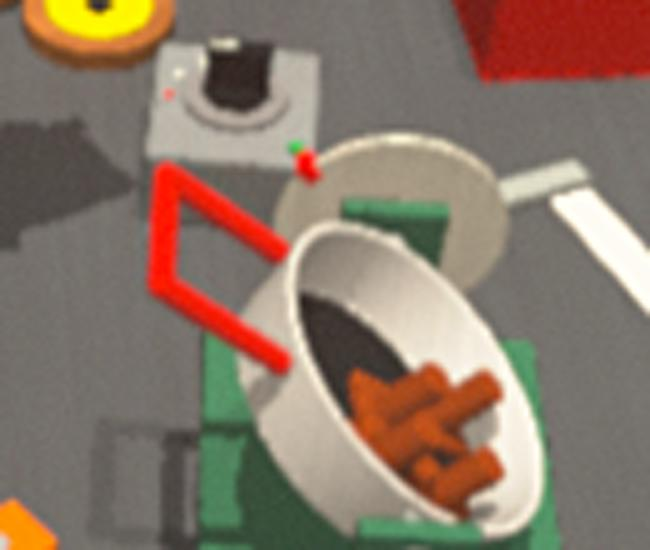

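The selector is back at off and looks the same as at the start. The tilt holds at 38.5°. Now I'll return to the handle.

Call:
{"method": "play_rows", "body": {"commands": [0.5,0,0,0,-7.1,0.5,0,0,0,-7.1,0.5,0,0,0,-7.1,0.5,0,0,0,-7.1,0.5,0,0,0,-7.1,0.5,0,0,0,-7.1,0.5,0,0,0,-7.1,0.5,0,0,0,-7.1,0.5,0,0,0,-7.1,0.5,0,0,0,-7.1,0.5,0,0,0,-7.1,0.5,0,0,0,-7.1]}}

```text
time: 46.43
tool_pos: [420.7, 281.0, 276.8]
eef_rot: [-0.0, -0.617, 0.787, -0.0]
contact_force: [0.3, -0.5, 0.6]
finger_gap: 42.9
```

Call:
{"method": "play_rows", "body": {"commands": [0.5,0,0,0,-6.1,0.5,0,0,0,0]}}

```text
time: 46.6
tool_pos: [420.5, 281.1, 276.8]
eef_rot: [-0.0, -0.656, 0.755, -0.0]
contact_force: [0.0, 0.4, -0.1]
finger_gap: 42.7
```

```bash
python3 d.py 505.5 9.6 280
```

```text
t 46.6 tcp [420.5 281.1 276.8] x [-0.14  -0.99   0.001] y [-0.99  0.14 -0.  ] z [ 0.    -0.001 -1.   ] F [ 0.   0.4 -0.1] gap 42.7 q [ 0.46  0.01  0.16  1.71 -0.   -0.97]
tool shift m [ 0.257  -0.122  -0.0031] rows 7.0
```

Call:
{"method": "play_rows", "body": {"commands": [0.5,0.0321,-0.0153,0,0,0.5,0.0321,-0.0153,0,0,0.5,0.0321,-0.0153,0,0,0.5,0.0321,-0.0153,0,0,0.5,0.0321,-0.0153,0,0,0.5,0.0321,-0.0153,0,0,0.5,0.0321,-0.0153,0,0,0.5,0.0321,-0.0153,0,0,0.5,0,0,0,0,0.5,0,0,0,0]}}

```text
time: 47.43
tool_pos: [505.1, 7.5, 276.5]
eef_rot: [-0.0, -0.653, 0.757, 0.0]
contact_force: [0.4, -0.4, -0.8]
finger_gap: 42.6
```

```bash
python3 d.py 505.5 9.6 197;  python3 - <<'E'
from tilt import *
a=snap("side"); crop(a,250,90,160,140,4,"p6")
E
```

```text
t 47.4333 tcp [505.1   7.5 276.5] x [-0.147 -0.989  0.   ] y [-0.989  0.147  0.001] z [-0.001 -0.    -1.   ] F [ 0.4 -0.4 -0.8] gap 42.6 q [-0.12  0.01  0.15  1.71 -0.   -1.54]
tool shift m [-0.0022 -0.0001  0.0795] rows 2.0
```

View pics/p6.png

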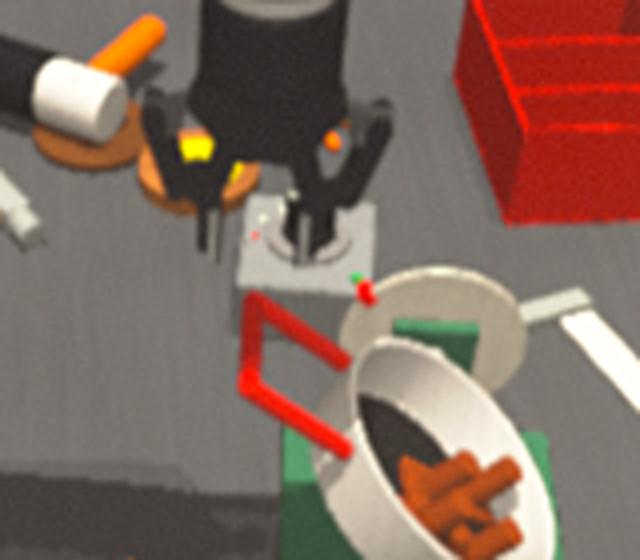

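Call:
{"method": "play_rows", "body": {"commands": [0.5,0,0,0.03,0,0.5,0,0,0.03,0,0.5,0,0,0.012,0,0.5,0,0,0.007,0,0.5,0,0,0,0,0.2,0,0,0,0,0,0,0,0,0,0,0,0,0,0,0,0,0,0,0,0,0,0,0,0,0,0,0,0,0], "squeeze": 40}}

```text
time: 48.4
tool_pos: [505.7, 10.0, 200.0]
eef_rot: [0.002, -0.656, 0.755, -0.001]
contact_force: [1.8, 2.4, 4.7]
finger_gap: 12.3
```

```bash
python3 - <<'E'
from tilt import *
st()
a=snap("side"); crop(a,250,90,160,140,4,"p6")
E
```

```text
t 48.4 tcp [505.7  10.  200. ] x [-0.14  -0.99  -0.001] y [-0.99   0.14  -0.004] z [ 0.005  0.001 -1.   ] F [1.8 2.4 4.7] gap 12.3 q [-0.11 -0.01 -0.02  1.55  0.   -1.54]
```

View pics/p6.png

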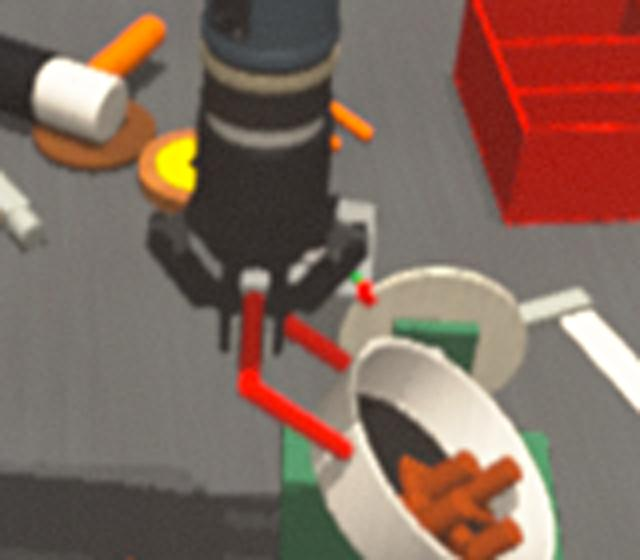

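Call:
{"method": "play_rows", "body": {"commands": [0,0,0.0043,0.0056,0,0,0,0.0042,0.0058,0,0,0,0.004,0.006,0,0,0,0.0037,0.0061,0,0,0,0.0034,0.0063,0,0,0,0.0031,0.0065,0,0,0,0.0028,0.0066,0,0,0,0.0025,0.0067,0,0,0,0.0022,0.0068,0,0,0,0.0019,0.0069,0,0,0,0.0016,0.007,0,0,0,0,0,0]}}

```text
time: 49.45
tool_pos: [474.4, 14.3, 129.3]
eef_rot: [0.003, -0.656, 0.755, -0.003]
contact_force: [7.7, 0.8, 0.1]
finger_gap: 12.1
```

Call:
{"method": "play_rows", "body": {"commands": [0,0,0.0013,0.0071,0,0,0,0.001,0.0071,0,0,0,0.0007,0.0072,0,0,0,0.0004,0.0072,0,0,0,0,0.003,0,0,0,0,0,0,0,0,0,0,0]}}

```text
time: 50.03
tool_pos: [471.1, 14.7, 98.1]
eef_rot: [0.003, -0.656, 0.755, -0.003]
contact_force: [7.0, 1.2, 2.2]
finger_gap: 12.3
```

```bash
python3 - <<'E'
from tilt import *
st()
a=snap("side"); crop(a,250,110,160,140,4,"p6"); print(est([634.5,-8,-.142,104.5],{"side":a}))
E
```

```text
t 50.0333 tcp [471.1  14.7  98.1] x [-0.14  -0.99  -0.001] y [-0.99   0.14  -0.009] z [ 0.009 -0.    -1.   ] F [7.  1.2 2.2] gap 12.3 q [-0.11 -0.09 -0.3   1.35  0.   -1.54]
(np.float64(1.5), np.float64(0.3465512787393439))
```

View pics/p6.png

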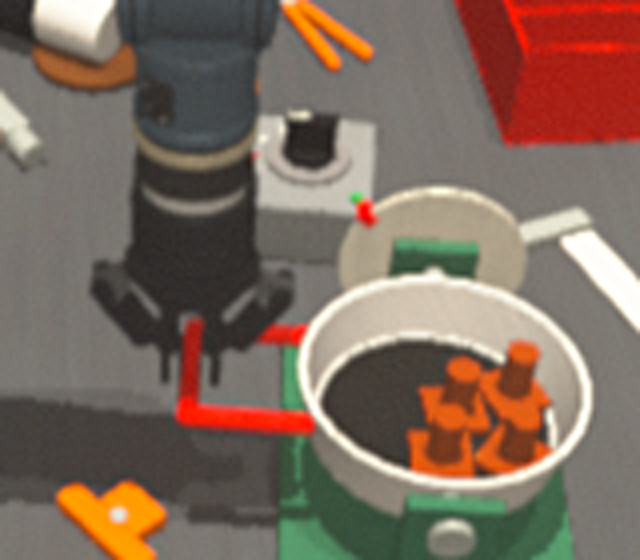

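Call:
{"method": "play_rows", "body": {"commands": [0,0,0,0.002,0,0,0,0,0.002,0,0,0,0,0,0]}}

```text
time: 50.33
tool_pos: [471.0, 14.7, 94.8]
eef_rot: [0.003, -0.656, 0.755, -0.003]
contact_force: [5.7, 1.4, 5.8]
finger_gap: 11.9
```

Call:
{"method": "play_rows", "body": {"commands": [0,0,0,0.002,0,0,0,0,0.001,0,0,0,0,0,0]}}

```text
time: 50.58
tool_pos: [471.1, 14.7, 94.3]
eef_rot: [0.003, -0.656, 0.755, -0.003]
contact_force: [0.1, 0.6, 16.7]
finger_gap: 12.4
```

The upward force is 16.7 N and the tool has stopped descending, so the pan is on its stop. I'll release and move clear.

Call:
{"method": "play_rows", "body": {"commands": [0,0,0,0.001,0,0,0,0,0,0,0.2,0,0,0,0,0.4,0,0,0,0,0.5,0,0,0,0,0.5,0,0,-0.02,0,0.5,0,0,-0.035,0,0.5,0,0,-0.04,0,0.5,0,0,-0.04,0,0.5,-0.02,0.03,0,0,0.5,-0.02,0.03,0,0,0.5,-0.02,0.03,0,0]}}

```text
time: 51.58
tool_pos: [385.8, 87.1, 222.9]
eef_rot: [-0.001, -0.655, 0.756, 0.0]
contact_force: [0.1, 0.9, -0.4]
finger_gap: 42.7
```

Call:
{"method": "play_rows", "body": {"commands": [0.5,-0.04,0,0,0,0.5,-0.04,0,0,0,0.5,-0.04,0,0,0,0.5,-0.04,0,0,0,0.5,0,0,0,0,0.5,0,0,0,0]}}

```text
time: 52.08
tool_pos: [407.8, 246.4, 220.9]
eef_rot: [-0.003, -0.657, 0.754, 0.0]
contact_force: [-0.1, 0.3, 0.5]
finger_gap: 42.8
```

```bash
python3 - <<'E'
from tilt import *
st()
I={c:snap(c,"end_"+c) for c in("side","top")}
p=[634.5,-8,-.142,104.5]
print(est(p,I),[est(p,{c:I[c]}) for c in I])
b=cv2.imread("pics/side0.png")[:,:,::-1]
print("side red diff vs start", (redmask(I["side"],"side")[0]!=redmask(b,"side")[0]).mean())
E
```

```text
t 52.0833 tcp [407.8 246.4 220.9] x [-0.136 -0.991  0.003] y [-0.991  0.136  0.004] z [-0.005 -0.003 -1.   ] F [-0.1  0.3  0.5] gap 42.8 q [ 0.4  -0.07 -0.04  1.61 -0.   -1.03]
(np.float64(0.0), np.float64(0.28978983224575094)) [(np.float64(0.5), np.float64(0.15583236019203317)), (np.float64(-3.0), np.float64(0.11077593430534605))]
side red diff vs start 0.0005777777777777778
```

View pics/end_side.png

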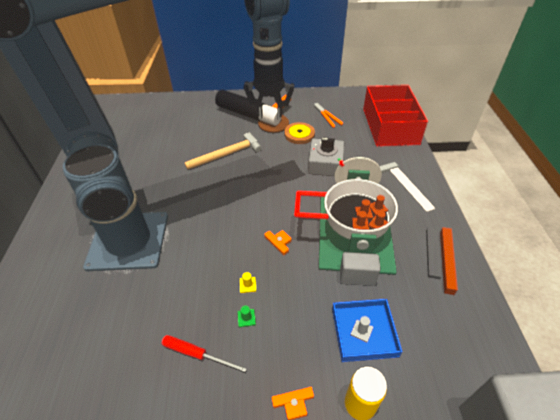

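View pics/end_top.png

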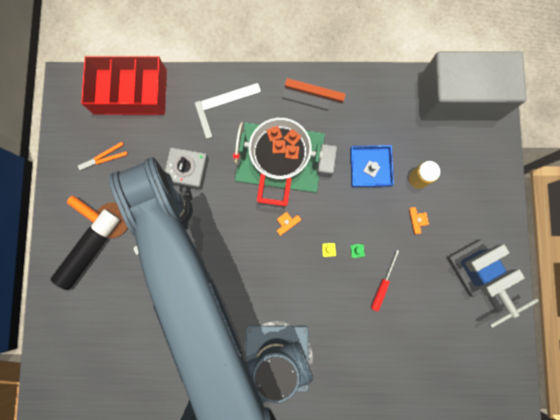

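The final pictures show the pan level, with the handle mask matching the start. The four rough parts are in it around top (285,143), the finished part is in the tray at (372,169), the selector is at off, and the bystanders haven't moved. Handing in.

```bash
python3 -c "
from plant import job
print(job.close_job())"
```

```text
the job is handed in; nothing more can be done
None
```

The whole job was carried out in order and handed in at about 52 s. There is no verdict to report, since handing in gives none.

**What I did:**
- The finished part went from the pan to the blue tray, then all four rust-brown rough parts went into the level pan. One had been knocked about 45 mm aside along the way, so I measured it again before gripping it.
- I raised the handle to about 38–40° and turned the selector 57° clockwise to the second click. After about 6 s I turned it back to off, then lowered the pan onto its stop.

**Last checks:**
- **Tilt while running:** the picture fit gave a steady 38–39°, and arm travel suggested 38–40°. Both are inside the 36–44° band, but nearer its lower edge than the 40° mark.
- **Pan level:** the handle's outline matches the start picture. The fit gave 0° from both cameras together and 0.5° from the side; the top view alone gave −3°, but it showed about the same (−3.5°) at the start, so I take that as an error of the view.
- **Parts and selector:** the four rough parts are in the pan, the finished part stands in the tray, and the selector looks the same as at the start.
- **Bystanders:** none looked moved in the final pictures; I did not measure them.
- **Not seen directly:** I never saw the selector on its second click, because the gripper covered it. I inferred it from the firm grip and the 57° turn.

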